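Fit the last D cell from a storage tube into a leak alarm

TASK

The washers' leak alarm lies face down with its battery bay empty, and the last fresh D cell is deep inside the clear storage tube: pick up the tube, tip its mouth down until the cell slides part of the way out, lay the tube back flat on the worktop and let it go, then draw the cell out by its exposed end. Tilt the cell into the alarm's bay with its flat end pressed against the spring, then lower the button end to the brass contact at the red tab so that the cell lies level and fully home. Leave the tube lying flat on the worktop and do not disturb the old cell or the other things around.

Things in the scene. Friction and masses are not known exactly. Their poses are not given: they have to be found in the camera images.
- tube: Clear storage tube for two D cells, lying loose on the worktop: rounded-square, 44 mm outside, 38 mm inside (walls 3 mm), 132 mm long, 90 g. Origin at its centre, 22 mm up as it lies; x runs along it to the open mouth (x = +66 mm, thin orange band), which points roughly to the robot's right; the end with the orange boot is closed (inner face x = -62 mm).
- tube_mouth (a point): Centre of the tube's open mouth. The inside is slick: the cell starts to slide at a tilt of about 15 to 25 degrees and goes quickly at 35 to 40, so keep the mouth close to the worktop and let the cell's end stop on it.
- cell: The fresh D cell: black, copper-coloured band round the button end; 34 mm thick, 61.5 mm long including the button (1.5 mm high, 9.5 mm wide), about 120 g. Lies loose in the tube, button end toward the mouth. Origin at its centre on its axis; x runs along it to the button face (x = +30.75 mm; flat end at -30.75 mm). It may roll about its axis.
- cell_button (a point): Centre of the cell's button face, on its axis.
- cell_flat (a point): Centre of the cell's flat end face, on its axis.
- alarm: Blue-grey leak alarm, 164 x 104 mm, lying face down, battery bay up; held fast. Origin under its centre on the worktop; x runs along the bay from the spring (black tab) to the brass contact (red tab). Deck 12 mm high; trough 37 mm wide, floor 8 mm up. Rails (top 22.5 mm up, 3.2 mm thick) flank it from x = -35 to -5 mm; beside the button half only the deck.
- bay (a point): Where the cell's centre must lie: middle of the bay, 25 mm above the worktop (alarm x = 0, y = 0). The fitted cell has its button toward alarm +x. The spring end points roughly to the robot's left. Held level the cell cannot pass the contact post: dip its flat end 20 to 30 degrees, press the spring back some 6 to 10 mm, then lower the button end.
- contact (a point): Centre of the brass contact's face, alarm x = +30.75 mm, 25 mm above the worktop, looking toward -x. It is on a post 22 mm wide in y that reaches to x = +44 mm, its top (red tab) 31 mm above the worktop.
- spring_tip (a point): Centre of the spring's 12 mm round tip, which moves: alarm x = -26.75 mm when free, 25 mm above the worktop. Behind it the spring block (black tab): face at x = -41 mm, 36 mm wide, top 32 mm above the worktop.
- spring (a joint): Compression of the bay's spring in m: 0 free, at most 0.0115; pushing the tip toward alarm -x compresses it; it presses back with 1.75 N at 0 plus 0.35 N per mm. With the cell fitted it stands at about 0.004.
- old_cell: The spent D cell, dark green with a pale band, same size, standing upright behind the work; origin at its centre. Leave it alone.
- screwdriver: Yellow and black screwdriver, 212 mm long, lying at the left. Leave it alone.
- timer: White minute timer with red knob, 66 mm wide, 48 mm high, behind the work. Leave it alone.
- tape_roll: Roll of grey tape, 106 mm wide, 48 mm high, at the left. Leave it alone.
- marker: Green and white marker, 135 mm long, lying at the right rear. Leave it alone.
- scoop: Blue dosing scoop, 96 mm long, 38 mm high, at the right. Leave it alone.
There are look-alikes about, which are no part of the job. Leave any green or pink look-alike of the tube alone.

How it is judged:
On the way, in this order (a step that is already met when the one before it is completed fails the run):
1. the tube lies flat on the worktop again, let go, and the cell's button end sticks out of its mouth by at least 15 mm, its flat end still inside (angle between tube's own x axis and vertical between 1.49 and 1.65 rad and height (world z) of tube between 0.018 and 0.026 m and x of cell_button in the frame of tube above 0.081 m and x of cell_flat in the frame of tube below 0.063 m and contact force between the fingers and tube below 0.1 N), for 0.2 s.
2. the fingers grip the cell's exposed end while its flat end is still in the tube (contact force between the fingers and cell above 3 N and x of cell_flat in the frame of tube below 0.063 m), for 0.1 s.
At the end, for the whole second after the job is handed in: the fresh cell lies level (within 4 degrees) and home in the bay, its centre within 3 mm of the bay's middle (2.5 mm up), button at the brass contact, flat end holding the spring compressed 1.5 to 7.5 mm; the tube lies flat and still on the worktop (x of cell in the frame of alarm between -0.003 and 0.003 m and y of cell in the frame of alarm between -0.003 and 0.003 m and z of cell in the frame of alarm between 0.022 and 0.0275 m and x of cell_button in the frame of alarm above 0.02 m and angle between the x axis of cell and the x axis of alarm, either way round below 0.07 rad and value of joint spring between 0.0015 and 0.0075 m and linear speed of each of cell, tube below 0.02 m/s and angle between tube's own x axis and vertical between 1.49 and 1.65 rad and height (world z) of tube between 0.018 and 0.026 m); the robot touches nothing.
It fails at once if a bystander is pushed aside: the old cell by more than 20 mm, the screwdriver, timer, tape roll, marker or scoop by more than 30 mm (distance of old_cell from where it was at the start of the episode above 0.02 m or distance of any of screwdriver, timer, tape_roll, marker, scoop from where it was at the start of the episode above 0.03 m).
It also fails if it takes over 58 s, if anything falls off the work surface, if the arm or the gripper's body presses on something with over 40 N, if the wrist force passes 120 N, or if a joint passes its speed limit or range.

ROBOT

A 7-joint arm with a two-finger parallel gripper is mounted at the origin on a cart in front of the work surface, level with it; the furniture and walls round the work are solid. World frame = base frame: x ahead of the robot, y to its left, z up, the work surface at z = 0. Lengths are in m, angles in rad, forces in N, time in s.
With the tool pointing down it reaches from about 0.4 to 0.925 m from the base axis. Payload 4.1 kg.
Tool frame: the origin (TCP) lies between the finger pads; the fingertips stand 17 mm ahead of it and the grasp point (between the pads) lies 2 mm behind it; z points along the fingers, y is the line along which they close (so a half turn about z gives the same grasp; the last joint's range is limited). The gripper opens to 85 mm and grips with 20 to 120 N. Pads are 22 mm wide; open, the fingers measure 114 mm over their backs; the gripper's body (76 mm by 85 mm) begins 54 mm behind the grasp point. The pads swing forward as they close: fully open they stand 13 mm farther back than shut.
Start: joints at [-0.099, 0.398, 0.045, 1.537, -0.019, 1.207, -0.051], TCP at [0.65, 0, 0.248] pointing down, gripper open.
Joint ranges: [-2.82, 2.82], [-0.49, 2.23], [-1.37, 1.46], [0, 2.46], [-1.36, 4.5], [0.23, 2], [-2.94, 2.94]. Speed limits (rad/s): [2.57, 2.57, 3.14, 3.14, 3.14, 3.14, 3.14].

INTERFACE

Orientations are given as a unit quaternion [x, y, z, w].
In Python, from bench import ctrl gives the robot as it stands.
- The arm moves only by the tool move_arm, never from a script. Its argument "deltas" is a list of rows, each a list of 6 numbers: the shift along the world's x, y, z each as a share of 200 mm, from -1 to 1, then the turn, a rotation vector about the world's x, y, z each as a share of pi rad, from -1 to 1. A call has exactly 8 rows; each row is the pose to reach, as a shift and turn from the pose commanded when the call began, turning the shorter way round; what a row does not reach only later rows make up. A row lasts 1/8 s, in which the tool goes at most 62.5 mm and 10.7 degrees, less where a joint would pass 70% of its speed; a pose out of reach is approached as far as the arm can. A call with a number of a shift or a turn outside -1 to 1 is refused whole. A call with a gripper value outside its range is refused whole. "grip" is the closure, from 0 (fully open) to 1 (shut), set as the call begins (left out, the last holds). The fingers move at their own pace and stop on an object; the grip force is fixed at half the most. Time passes only in rows, so rows that repeat a pose let the fingers close, or fill a call up. It gives the time, the measured TCP pose, the force, the opening and the grip force at its end, in the units of the state.
- ctrl.sense(): the state, without advancing time (a new reading comes with each control period).
- ctrl.snapshot(name): name is "scene" or "side" or "wrist"; returns a dict with "pixels" (384x512x3 uint8, red, green, blue), "fx", "fy", "cx", "cy" (pixels), "rvec" (rotation vector, rad) and "tvec" (3), from world to camera coordinates, as OpenCV has them. Camera axes: x right, y down, z forward; pixel columns grow to the right and rows downward; lengths in m; the calibration is good to about 2 mm. A picture is of the moment at which its call begins. There is no depth.
- ctrl.job_done(): hands the job in; it is judged then, once.
Trained networks look in the newest picture that a camera, given by its name, has taken for a name from the list of things; names that differ only in an ending like _2 or _b are one class to them, and where a whole thing is asked for, a point or a joint stands for the part that bears it (a point fixed in the world has none). Each returns a list of dicts, best first, with "score" (0 to 1); they miss things now and then, are a little off and sometimes report something else, mostly with a low value. They report only what shows in the picture. A call takes as long as a camera call. They do not tell look-alikes from the thing itself.
- ctrl.boxes_of(target, camera): "uv" ([column, row] in pixels, amid what is visible of it).
The state is a dict: "time": time; "qpos": joint angles; "dq": joint speeds; "tau": joint torques, N m; "eef_pos": TCP position; "eef_rot": TCP orientation; "ft_force": force on the tool from outside, world axes, zero at the start; "wrist_torque": the same for the moment, N m; "width": finger opening in m; "finger_force": force on a finger pad.
Only numpy, scipy, OpenCV 4.12 (cv2) and the standard library are available. Lean on these libraries where they do the work, as an engineer would, in place of code of your own. Each camera call takes 0.05 s, during which the arm holds its last target. There are 200 camera calls.

## Working session

There is one attempt and no reset: what is moved stays moved. The work goes in short steps, Python scripts to look and compute and a tool call to move; the robot and the scene stay as the last step left them, time stands still between calls to the robot, and variables do not carry over. Pictures are saved under pics/ and viewed, at most 10 in all, crops included, and the job is handed in when it is done.

Besides the shell and the picture viewer there is one more tool, called by a JSON object that holds its "fn" and its "kwargs". move_arm: Moves the arm, as the interface text tells. Its arguments: {"type":"object","properties":{"deltas":{"type":"array","items":{"type":"array","items":{"type":"number","minimum":-1,"maximum":1}}},"grip":{"type":"number"}},"required":["deltas"]}

```bash
mkdir -p pics; cat > h.py <<'E'
import numpy as np, cv2
from bench import ctrl
def snap(n):
    s=ctrl.snapshot(n); s['R']=cv2.Rodrigues(np.array(s['rvec'],float))[0]; s['t']=np.array(s['tvec'],float).ravel(); return s
def save(s,f,box=None,scale=1):
    im=cv2.cvtColor(np.asarray(s['pixels']),cv2.COLOR_RGB2BGR)
    if box: im=im[box[1]:box[3],box[0]:box[2]]
    cv2.imwrite('pics/'+f,cv2.resize(im,None,fx=scale,fy=scale,interpolation=cv2.INTER_CUBIC))
def onz(s,uv,z):
    d=s['R'].T@np.array([(uv[0]-s['cx'])/s['fx'],(uv[1]-s['cy'])/s['fy'],1]); c=-s['R'].T@s['t']
    return c+d*(z-c[2])/d[2]
def proj(s,p):
    q=s['R']@np.asarray(p,float)+s['t']; return np.array([s['fx']*q[0]/q[2]+s['cx'],s['fy']*q[1]/q[2]+s['cy']])
def tri(obs):
    A=[];b=[]
    for s,uv in obs:
        d=s['R'].T@np.array([(uv[0]-s['cx'])/s['fx'],(uv[1]-s['cy'])/s['fy'],1]);d/=np.linalg.norm(d);c=-s['R'].T@s['t']
        P=np.eye(3)-np.outer(d,d);A.append(P);b.append(P@c)
    return np.linalg.lstsq(np.vstack(A),np.hstack(b),rcond=None)[0]
E
python3 - <<'E'
from h import *
np.set_printoptions(precision=3,suppress=True)
S={n:snap(n) for n in('scene','side','wrist')}
ims=[]
for n,s in S.items():
    print(n,-s['R'].T@s['t'],s['R'][2],s['fx'])
    save(s,n+'0.png')
    for t in('tube','tube_mouth','cell','cell_button','alarm','contact','spring_tip'):
        print(n,t,[(np.round(b['uv']).tolist(),round(b['score'],2)) for b in ctrl.boxes_of(t,n)][:4])
print(ctrl.sense())
E
```

```text
scene [-0.041  0.514  1.021] [ 0.504 -0.448 -0.738] 355.5549903421963
scene tube [([233.0, 268.0], 0.87), ([270.0, 226.0], 0.6)]
scene tube_mouth [([232.0, 269.0], 0.92), ([200.0, 239.0], 0.84), ([272.0, 226.0], 0.77)]
scene cell [([305.0, 190.0], 0.68)]
scene cell_button [([200.0, 242.0], 0.62)]
scene alarm [([307.0, 190.0], 0.93), ([183.0, 312.0], 0.17)]
scene contact [([305.0, 191.0], 0.57)]
scene spring_tip []
side [ 0.385 -0.982  0.637] [ 0.19   0.829 -0.526] 348.22101611656234
side tube [([248.0, 155.0], 0.88), ([212.0, 165.0], 0.88), ([230.0, 195.0], 0.75)]
side tube_mouth [([228.0, 196.0], 0.96), ([213.0, 166.0], 0.78), ([245.0, 158.0], 0.74)]
side cell [([261.0, 239.0], 0.43)]
side cell_button [([289.0, 295.0], 0.58)]
side alarm [([258.0, 239.0], 0.61)]
side contact [([259.0, 240.0], 0.86)]
side spring_tip [([286.0, 299.0], 0.23)]
wrist [0.651 0.084 0.373] [-0.001 -0.326 -0.945] 291.7508580560494
wrist tube [([222.0, 18.0], 0.93), ([103.0, 21.0], 0.82), ([133.0, 181.0], 0.66)]
wrist tube_mouth [([101.0, 21.0], 0.81), ([220.0, 16.0], 0.76), ([131.0, 181.0], 0.7)]
wrist cell []
wrist cell_button [([192.0, 318.0], 0.45)]
wrist alarm [([192.0, 316.0], 0.83)]
wrist contact [([192.0, 316.0], 0.94)]
wrist spring_tip [([175.0, 313.0], 0.43)]
{'time': 1.2, 'qpos': array([-0.099,  0.398,  0.045,  1.537, -0.019,  1.207, -0.051]), 'dq': array([ 0.   , -0.001,  0.001, -0.003, -0.002, -0.001,  0.   ]), 'tau': array([  0.001, -47.502,   1.364, -25.452,   0.012,   0.001,  -0.   ]), 'eef_pos': array([0.65 , 0.   , 0.248]), 'eef_rot': array([0.707, 0.707, 0.   , 0.   ]), 'ft_force': array([-0.429, -1.032,  0.41 ]), 'wrist_torque': array([ 0.009, -0.041, -0.008]), 'finger_force': 0.0, 'width': 0.08530030135073069}
```

```bash
cd pics; python3 - <<'E'
import cv2,numpy as np
a=cv2.imread('scene0.png')[130:350,120:400];b=cv2.imread('side0.png')[100:320,140:400]
b=cv2.copyMakeBorder(b,0,0,0,20,0)
cv2.imwrite('m1.png',np.hstack([cv2.resize(x,(400,314),interpolation=3) for x in(a,b)]))
E
```

```text
(no output)
```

View pics/wrist0.png

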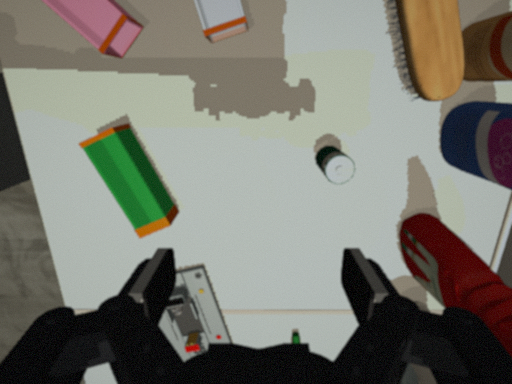

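View pics/m1.png

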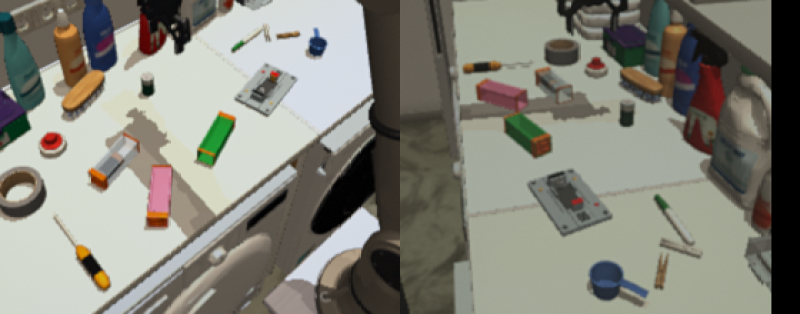

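Candidates for the tube: clear with orange ends at scene (200,240) / side (248,156) / wrist (220,17); green look-alike at scene (271,226) / side (230,195) / wrist (133,181); pink at scene (232,268) / side (212,165) / wrist (102,21). I choose the clear one. The alarm is at scene (307,190), side (259,240), wrist (192,315); the old cell stands at wrist (335,165).

```bash
python3 - <<'E'
from h import *
np.set_printoptions(precision=3,suppress=True)
a=snap('scene');b=snap('side')
print('tube',tri([(a,(200,240)),(b,(248,156))]),onz(a,(200,240),.022),onz(b,(248,156),.022))
print('alarm',onz(a,(307,190),.012),onz(b,(259,240),.012))
print('pink',onz(a,(232,268),.022),onz(b,(212,165),.022)); print('green',onz(a,(271,226),.022),onz(b,(230,195),.022))
print('old',onz(a,(120+148*.7,130+85*.7),.031))
save(a,'t1.png',(170,205,235,275),6); save(b,'t2.png',(215,130,280,185),6)
x=cv2.imread('pics/t1.png');y=cv2.imread('pics/t2.png')
y=cv2.copyMakeBorder(y,0,x.shape[0]-y.shape[0],0,0,0);cv2.imwrite('pics/t3.png',np.hstack([x,y]))
E
```

```text
tube [0.6   0.204 0.035] [0.605 0.2   0.022] [0.607 0.233 0.022]
alarm [ 0.539 -0.254  0.012] [ 0.541 -0.26   0.012]
pink [0.45  0.183 0.022] [0.461 0.19  0.022]
green [ 0.494 -0.024  0.022] [ 0.495 -0.032  0.022]
old [0.734 0.002 0.031]
```

View pics/t3.png

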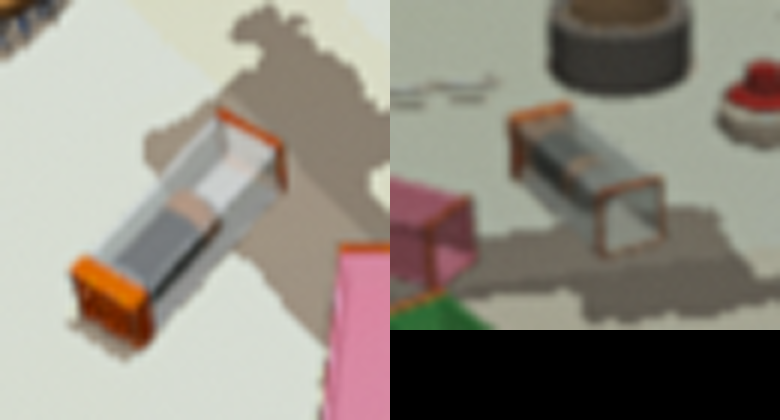

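```bash
python3 - <<'E'
from h import *
np.set_printoptions(precision=4,suppress=True)
a=snap('scene');b=snap('side')
P=lambda s,x0,y0,u,v,z=.044: onz(s,(x0+u/6,y0+v/6),z)
for s,x0,y0,L in((a,170,205,[(75,270),(152,310),(220,108),(285,150)]),(b,215,130,[(122,115),(182,105),(210,192),(272,178)])):
    p=[P(s,x0,y0,*l) for l in L]; bo=(p[0]+p[1])/2; m=(p[2]+p[3])/2
    print(bo,m,(bo+m)/2,np.linalg.norm(m-bo),np.arctan2(*(m-bo)[1::-1]),np.linalg.norm(p[1]-p[0]),np.linalg.norm(p[3]-p[2]))
E
```

```text
[0.5715 0.2633 0.044 ] [0.6111 0.1435 0.044 ] [0.5913 0.2034 0.044 ] 0.1262064982904729 -1.2515931405937848 0.05084892406199536 0.049359543757476816
[0.5824 0.263  0.044 ] [0.617  0.1437 0.044 ] [0.5997 0.2033 0.044 ] 0.12423926098587446 -1.288008432996769 0.041667928210732556 0.042172758905091444
```

The crop shows the clear tube with the dark cell and its copper band inside it, mouth to the robot's right. This is the right one. I'll move above it.

{"fn": "move_arm", "kwargs": {"deltas": [[-0.08,0.2,0,0,0,0.03],[-0.16,0.4,0,0,0,0.06],[-0.22,0.6,0,0,0,0.096],[-0.275,0.75,0,0,0,0.096],[-0.275,0.75,0,0,0,0.096],[-0.275,0.75,0,0,0,0.096],[-0.275,0.75,0,0,0,0.096],[-0.275,0.75,0,0,0,0.096]], "grip": 0}}

```text
time: 2.4
eef_pos: [0.5954, 0.1487, 0.2483]
eef_rot: [0.594, 0.805, -0.0, 0.0]
ft_force: [0.5, 0.4, 0.1]
width: 0.0852
finger_force: 0.0
```

```bash
python3 - <<'E'
from h import *
np.set_printoptions(precision=3,suppress=True)
s=snap('wrist'); save(s,'w1.png',None,1.5)
print(ctrl.sense()['time'],ctrl.sense()['eef_pos'],-s['R'].T@s['t'],s['R'],[s[k] for k in('fx','fy','cx','cy')],s['t'])
E
```

```text
2.45 [0.595 0.149 0.248] [0.572 0.229 0.374] [[ 0.955  0.296  0.   ]
 [ 0.279 -0.903  0.327]
 [ 0.097 -0.312 -0.945]] [291.7508580560494, 291.7508580560494, 258.10463366848717, 190.04400151115553] [-0.614 -0.075  0.369]
```

View pics/w1.png

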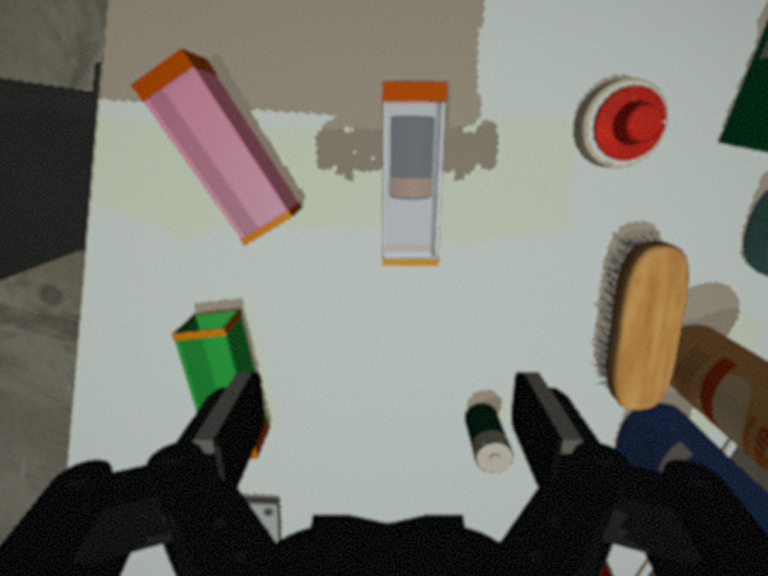

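The picture shows the clear tube upright in the image: boot at (415,90), mouth at (411,262), cell band at (411,188). Pink is at (220,150), green at (215,370), timer at (635,120); there is free space round the tube.

```bash
python3 - <<'E'
from h import *
np.set_printoptions(precision=4,suppress=True)
s=snap('wrist')
q=lambda u,v,z=.044: onz(s,(u/1.5,v/1.5),z)
bo=q(415.5,82);m=q(411,261);print(bo,m,(bo+m)/2,np.linalg.norm(bo-m),np.arctan2(*(m-bo)[1::-1]),np.linalg.norm(q(383,262)-q(439,260)),np.linalg.norm(q(383,84)-q(448,82)))
print('button',q(411,198,.036),'pink',q(303,208))
c=ctrl.sense()['eef_pos'];t=(bo+m)/2;print((t-c)/.2)
E
```

```text
[0.5805 0.2669 0.044 ] [0.6176 0.1446 0.044 ] [0.5991 0.2058 0.044 ] 0.12778347526670467 -1.2765686835543801 0.043844271782374995 0.044712275612074436
button [0.603  0.1901 0.036 ] pink [0.5271 0.1599 0.044 ]
[ 0.0189  0.2826 -1.0216]
```

{"fn": "move_arm", "kwargs": {"deltas": [[0.01,0.15,-0.1,0,0,0],[0.02,0.28,-0.25,0,0,0],[0.02,0.28,-0.45,0,0,0],[0.02,0.28,-0.65,0,0,0],[0.02,0.28,-0.8,0,0,0],[0.02,0.28,-0.9,0,0,0],[0.02,0.28,-1,0,0,0],[0.02,0.28,-1,0,0,0]]}}

```text
time: 3.5
eef_pos: [0.5982, 0.2056, 0.047]
eef_rot: [0.593, 0.805, -0.001, -0.001]
ft_force: [-0.4, 0.9, 0.4]
width: 0.0855
finger_force: 0.0
```

{"fn": "move_arm", "kwargs": {"deltas": [[0,0,-0.06,0,0,0],[0,0,-0.12,0,0,0],[0,0,-0.12,0,0,0],[0,0,-0.12,0,0,0],[0,0,-0.12,0,0,0],[0,0,-0.12,0,0,0],[0,0,-0.12,0,0,0],[0,0,-0.12,0,0,0]]}}

```text
time: 4.5
eef_pos: [0.5991, 0.2061, 0.0244]
eef_rot: [0.593, 0.805, 0.0, 0.0]
ft_force: [-0.1, -0.2, 1.1]
width: 0.0853
finger_force: 0.0
```

{"fn": "move_arm", "kwargs": {"deltas": [[0,0,0,0,0,0],[0,0,0,0,0,0],[0,0,0,0,0,0],[0,0,0,0,0,0],[0,0,0,0,0,0],[0,0,0,0,0,0],[0,0,0,0,0,0],[0,0,0,0,0,0]], "grip": 1}}

```text
time: 5.5
eef_pos: [0.5992, 0.2061, 0.0245]
eef_rot: [0.593, 0.805, 0.0, 0.0]
ft_force: [0.7, 0.0, 2.2]
width: 0.0435
finger_force: 61.7
```

{"fn": "move_arm", "kwargs": {"deltas": [[0,0,0.04,0,0,0],[0,0,0.07,0.0425,0.013,0],[0,0,0.11,0.085,0.026,0],[0,0,0.165,0.128,0.039,0],[0,0,0.2,0.16,0.048,0],[0,0,0.235,0.191,0.058,0],[0,0,0.235,0.191,0.058,0],[0,0,0.235,0.191,0.058,0]]}}

```text
time: 6.5
eef_pos: [0.5987, 0.2067, 0.0716]
eef_rot: [0.564, 0.766, 0.184, -0.247]
ft_force: [-0.3, 1.1, -1.0]
width: 0.0436
finger_force: 61.3
```

```bash
python3 - <<'E'
from h import *
a=snap('scene');b=snap('side')
save(a,'u1.png',(160,190,260,280),4);save(b,'u2.png',(205,120,305,210),4)
cv2.imwrite('pics/u3.png',np.hstack([cv2.imread('pics/u1.png'),cv2.imread('pics/u2.png')]))
E
```

```text
(no output)
```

View pics/u3.png

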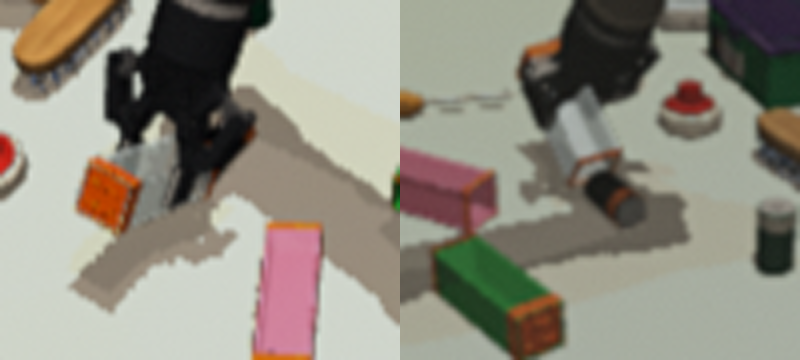

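The side view shows the cell's button end slid well out of the mouth (about (620,200)) and resting on the worktop. Next I lay the tube back.

{"fn": "move_arm", "kwargs": {"deltas": [[0,0,-0.03,-0.031,-0.01,0],[0,0,-0.066,-0.063,-0.019,0],[0,0,-0.12,-0.106,-0.032,0],[0,0,-0.17,-0.148,-0.045,0],[0,0,-0.2,-0.175,-0.053,0],[0,0,-0.233,-0.191,-0.058,0],[0,0,-0.233,-0.191,-0.058,0],[0,0,-0.233,-0.191,-0.058,0]]}}

```text
time: 7.6
eef_pos: [0.599, 0.2065, 0.0252]
eef_rot: [0.593, 0.805, 0.0, -0.0]
ft_force: [-0.1, 0.4, -1.2]
width: 0.0434
finger_force: 61.4
```

{"fn": "move_arm", "kwargs": {"deltas": [[0,0,0,0,0,0],[0,0,0,0,0,0],[0,0,0,0,0,0],[0,0,0,0,0,0],[0,0,0.1,0,0,0],[0,0,0.3,0,0,0],[0,0,0.5,0,0,0],[0,0,0.5,0,0,0]], "grip": 0}}

```text
time: 8.6
eef_pos: [0.6022, 0.2073, 0.1304]
eef_rot: [0.593, 0.805, 0.004, 0.003]
ft_force: [0.9, 0.4, -0.4]
width: 0.0855
finger_force: 0.0
```

{"fn": "move_arm", "kwargs": {"deltas": [[0,0,0.2,0,0,0],[0,-0.1,0.4,0,0,0],[0,-0.27,0.6,0,0,0],[0,-0.27,0.6,0,0,0],[0,-0.27,0.6,0,0,0],[0,-0.27,0.6,0,0,0],[0,-0.27,0.6,0,0,0],[0,-0.27,0.6,0,0,0]]}}

```text
time: 9.6
eef_pos: [0.5987, 0.1525, 0.244]
eef_rot: [0.592, 0.806, -0.0, -0.0]
ft_force: [0.5, -0.7, 1.0]
width: 0.085
finger_force: 0.0
```

```bash
python3 - <<'E'
from h import *
s=snap('wrist'); save(s,'w2.png',(210,20,350,230),2.8)
b=snap('side');save(b,'v2.png',(205,120,305,210),4)
x=cv2.imread('pics/w2.png');y=cv2.imread('pics/v2.png')
y=cv2.copyMakeBorder(y,0,x.shape[0]-y.shape[0],0,0,0);cv2.imwrite('pics/w3.png',np.hstack([x,y]))
E
```

```text
(no output)
```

View pics/w3.png

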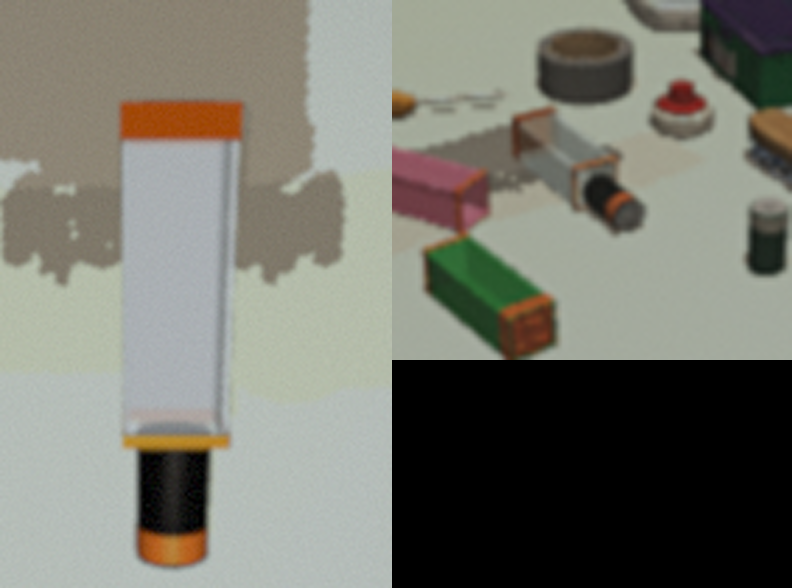

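```bash
python3 - <<'E'
from h import *
np.set_printoptions(precision=4,suppress=True)
s=snap('wrist')
q=lambda u,v,z=.044: onz(s,(210+u/2.8,20+v/2.8),z)
print('mouth',q(177,441),q(177,446,.022)); print('boot',q(182,103))
for z in (.034,.037,.02,.017): print(z,'end',q(172,563,z),'flat',q(173,424,z))
print('widthcell',np.linalg.norm(q(139,500,.02)-q(208,500,.02)),'mid',q(173.5,500,.02))
c=-s['R'].T@s['t'];print(c)
E
```

```text
mouth [0.6209 0.1447 0.044 ] [0.6248 0.1366 0.022 ]
boot [0.5823 0.2672 0.044 ]
0.034 end [0.6382 0.0868 0.034 ] flat [0.6183 0.1486 0.034 ]
0.037 end [0.6377 0.0881 0.037 ] flat [0.618  0.1494 0.037 ]
0.02 end [0.6409 0.0807 0.02  ] flat [0.6201 0.1452 0.02  ]
0.017 end [0.6414 0.0794 0.017 ] flat [0.6205 0.1444 0.017 ]
widthcell 0.03160094252647174 mid [0.6316 0.111  0.02  ]
[0.5752 0.2321 0.3701]
```

The tube lies flat and the cell sticks out far: the mouth is at crop (177,441), the cell's end at (172,563). I need a closer look to see whether the flat end is still inside.

{"fn": "move_arm", "kwargs": {"deltas": [[0.05,-0.1,0,0,0,0],[0.12,-0.25,-0.1,0,0,0],[0.22,-0.45,-0.2,0,0,0],[0.22,-0.55,-0.2,0,0,0],[0.22,-0.55,-0.2,0,0,0],[0.22,-0.55,-0.2,0,0,0],[0.22,-0.55,-0.2,0,0,0],[0.22,-0.55,-0.2,0,0,0]]}}

```text
time: 10.75
eef_pos: [0.643, 0.0435, 0.2052]
eef_rot: [0.592, 0.806, 0.0, 0.0]
ft_force: [0.6, -0.5, 0.7]
width: 0.0857
finger_force: 0.0
```

```bash
python3 - <<'E'
from h import *
np.set_printoptions(precision=4,suppress=True)
s=snap('wrist');c=-s['R'].T@s['t'];print(c)
p=proj(s,(.62,.14,.03));print(p)
x0=int(np.clip(p[0]-80,0,352));y0=int(np.clip(p[1]-90,0,224));print(x0,y0)
save(s,'w4.png',(x0,y0,x0+160,y0+160),3.5)
E
```

```text
[0.619  0.1232 0.3309]
[263.9311  72.0918]
183 0
```

View pics/w4.png

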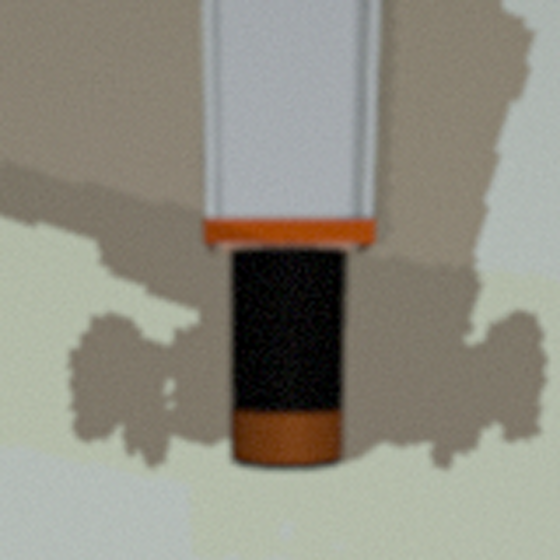

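```bash
python3 - <<'E'
from h import *
np.set_printoptions(precision=4,suppress=True)
s=snap('wrist')
q=lambda u,v,z: onz(s,(183+u/3.5,v/3.5),z)
d=np.array([.296,-.955,0]);m=q(290,244,.044);print('mouth top',m,q(290,244,.022))
for z in(.034,.038): print(z,'end',q(287,464,z),(q(287,464,z)-m)@d,'top',q(289,248,z),(q(289,248,z)-m)@d)
print('band',(q(287,464,.034)-q(287,412,.034))@d, 'w',np.linalg.norm(q(231,330,.019)-q(345,330,.019)))
E
```

```text
mouth top [0.621  0.1412 0.044 ] [0.6212 0.1427 0.022 ]
0.034 end [0.6383 0.0858 0.034 ] 0.05805329017169243 top [0.6212 0.1409 0.034 ] 0.00040758030675433173
0.038 end [0.638  0.0863 0.038 ] 0.057499418641852956 top [0.6211 0.1406 0.038 ] 0.0006306459692272822
band 0.014585563122536473 w 0.03307742470112881
```

The close view shows the cell's flat end right at the mouth (band edge row 245, cell from row 248 to 464). It is only about 2 mm inside by measurement, so too little. I'll push it back in by about 30 mm with closed fingers.

{"fn": "move_arm", "kwargs": {"deltas": [[0.02,0,-0.2,0,0,0],[0.04,0.013,-0.5,0,0,0],[0.04,0.013,-0.75,0,0,0],[0.04,0.013,-0.9,0,0,0],[0.04,0.013,-0.9,0,0,0],[0.04,0.013,-0.9,0,0,0],[0.04,0.013,-0.9,0,0,0],[0.04,0.013,-0.9,0,0,0]], "grip": 1}}

```text
time: 11.85
eef_pos: [0.652, 0.0447, 0.0263]
eef_rot: [0.593, 0.805, 0.001, 0.001]
ft_force: [-0.2, 0.5, 0.7]
width: 0.0
finger_force: 0.0
```

{"fn": "move_arm", "kwargs": {"deltas": [[-0.012,0.04,0,0,0,0],[-0.028,0.09,0,0,0,0],[-0.044,0.14,0,0,0,0],[-0.06,0.19,0,0,0,0],[-0.074,0.235,0,0,0,0],[-0.085,0.27,0,0,0,0],[-0.091,0.29,0,0,0,0],[-0.091,0.29,0,0,0,0]]}}

```text
time: 12.85
eef_pos: [0.6327, 0.1032, 0.0247]
eef_rot: [0.593, 0.805, 0.0, -0.0]
ft_force: [0.2, -0.1, -0.0]
width: 0.0002
finger_force: 0.0
```

{"fn": "move_arm", "kwargs": {"deltas": [[0.03,-0.1,0,0,0,0],[0.06,-0.2,0.2,0,0,0],[0.09,-0.3,0.5,0,0,0],[0.09,-0.3,0.75,0,0,0],[0.09,-0.3,0.9,0,0,0],[0.09,-0.3,0.9,0,0,0],[0.09,-0.3,0.9,0,0,0],[0.09,-0.3,0.9,0,0,0]], "grip": 0}}

```text
time: 13.85
eef_pos: [0.6498, 0.042, 0.2027]
eef_rot: [0.593, 0.805, -0.001, -0.001]
ft_force: [-0.1, -0.1, -0.2]
width: 0.0851
finger_force: 0.0
```

```bash
python3 - <<'E'
from h import *
s=snap('wrist');save(s,'w5.png',(183,0,343,160),3.5)
im=cv2.imread('pics/w5.png');c=im[:,287];b=im[:,250]
for v in range(120,520,8): print(v,c[v].tolist(),b[v].tolist())
E
```

```text
120 [11, 14, 12] [13, 17, 8]
128 [3, 1, 5] [10, 4, 2]
136 [8, 6, 11] [0, 3, 3]
144 [12, 14, 15] [17, 9, 16]
152 [4, 9, 9] [0, 0, 0]
160 [5, 7, 10] [0, 0, 0]
168 [6, 6, 7] [9, 9, 6]
176 [7, 5, 5] [1, 3, 3]
184 [11, 15, 10] [3, 1, 4]
192 [3, 5, 6] [13, 12, 9]
200 [6, 3, 4] [6, 5, 0]
208 [5, 0, 10] [10, 5, 8]
216 [6, 5, 10] [4, 6, 13]
224 [11, 11, 15] [8, 4, 9]
232 [7, 6, 10] [0, 3, 4]
240 [17, 16, 16] [15, 19, 12]
248 [10, 5, 5] [9, 11, 6]
256 [0, 0, 1] [7, 0, 4]
264 [8, 9, 8] [0, 0, 0]
272 [1, 2, 1] [7, 4, 4]
280 [19, 31, 59] [5, 24, 51]
288 [16, 58, 113] [23, 58, 108]
296 [17, 62, 115] [17, 57, 109]
304 [21, 61, 116] [19, 58, 111]
312 [21, 61, 114] [19, 55, 110]
320 [19, 63, 115] [21, 57, 109]
328 [28, 63, 118] [6, 54, 105]
336 [14, 40, 81] [7, 37, 75]
344 [73, 83, 86] [70, 75, 81]
352 [106, 118, 125] [103, 116, 123]
360 [105, 117, 124] [106, 121, 127]
368 [102, 116, 122] [102, 116, 125]
376 [101, 116, 125] [105, 120, 127]
384 [102, 117, 123] [104, 116, 125]
392 [103, 117, 123] [103, 116, 124]
400 [102, 116, 124] [101, 116, 123]
408 [99, 112, 121] [104, 117, 124]
416 [105, 121, 126] [102, 115, 124]
424 [103, 116, 125] [105, 120, 127]
432 [102, 117, 124] [103, 119, 127]
440 [102, 115, 122] [121, 137, 137]
448 [101, 114, 121] [154, 170, 165]
456 [111, 125, 131] [164, 184, 176]
464 [167, 185, 176] [166, 185, 177]
472 [166, 183, 175] [165, 182, 174]
480 [169, 186, 180] [168, 187, 179]
488 [168, 185, 179] [167, 185, 178]
496 [168, 185, 177] [166, 184, 176]
504 [166, 185, 176] [167, 183, 177]
512 [167, 185, 177] [164, 183, 177]
```

```bash
python3 - <<'E'
from h import *
s=snap('wrist');b=snap('side')
save(s,'a.png',(200,0,330,100),3.3);save(b,'b.png',(215,130,280,190),5)
x=cv2.imread('pics/a.png');y=cv2.imread('pics/b.png');h=max(x.shape[0],y.shape[0])
f=lambda i:cv2.copyMakeBorder(i,0,h-i.shape[0],0,0,0)
cv2.imwrite('pics/w6.png',np.hstack([f(x),f(y)]));print(x.shape,y.shape)
E
```

```text
(330, 429, 3) (300, 325, 3)
```

View pics/w6.png

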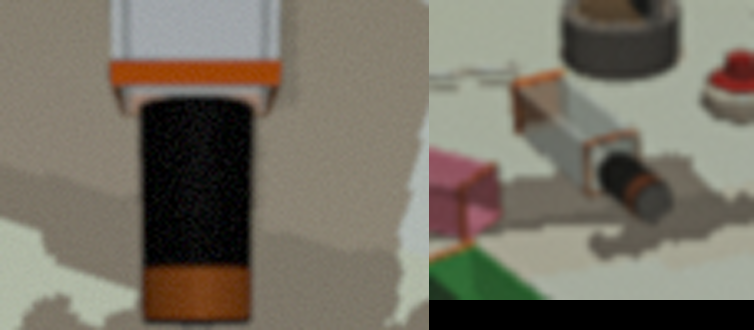

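The view shows what happened: the cell was fully out, with its flat end (crop row 100) just in front of the tube's lip. The tube slid back with it, still flat and still aligned. I'll lift the cell about 4 mm, set its flat end 1–2 mm over the lip, release it, and then push it in gently.

```bash
python3 - <<'E'
from h import *
np.set_printoptions(precision=4,suppress=True)
s=snap('wrist')
q=lambda u,v,z: onz(s,(200+u/3.3,v/3.3),z)
d=np.array([.296,-.955,0]);m=q(195.5,84,.044);lip=q(194,108,.003)
e=q(197,318,.034);f=q(196,100,.034)
print('mouth',m,'lip',lip,'end',e,'flat',f,(e-f)@d,(f-m)@d,'yaw',np.arctan2(*(e-f)[1::-1]))
print('width ctr',q(195.5,200,.02),q(197,200,.02)); c=ctrl.sense()['eef_pos'];print(c)
g=f+.031*d; print('target',g,(g-c)/.2)
n=np.array([.955,.296,0]);print('lat mouth',(m-g)@n,'lat end',(e-g)@n,'latTCP',(c-g)@n)
E
```

```text
mouth [0.6117 0.1725 0.044 ] lip [0.611  0.1735 0.003 ] end [0.6297 0.1167 0.034 ] flat [0.6125 0.1707 0.034 ] 0.05662309621496859 0.0020285411300785413 yaw -1.2618395071561175
width ctr [0.6195 0.1479 0.02  ] [0.6199 0.148  0.02  ]
[0.6504 0.0426 0.2037]
target [0.6217 0.141  0.034 ] [-0.1438  0.4921 -0.8487]
lat mouth -0.00016238167650694385 lat end 0.00047558381379323063 latTCP -0.001661980320901403
```

{"fn": "move_arm", "kwargs": {"deltas": [[-0.05,0.17,0,0,0,0],[-0.1,0.36,-0.1,0,0,0],[-0.145,0.505,-0.3,0,0,0],[-0.145,0.505,-0.5,0,0,0],[-0.145,0.505,-0.7,0,0,0],[-0.145,0.505,-0.85,0,0,0],[-0.145,0.505,-0.91,0,0,0],[-0.145,0.505,-0.91,0,0,0]]}}

```text
time: 15.05
eef_pos: [0.6216, 0.1436, 0.0223]
eef_rot: [0.593, 0.805, -0.0, -0.0]
ft_force: [1.0, 1.0, 0.6]
width: 0.0851
finger_force: 0.0
```

```bash
python3 - <<'E'
from h import *
print(ctrl.sense()['eef_pos'],ctrl.sense()['eef_rot'])
E
```

```text
[0.62158172 0.14361688 0.02229069] [ 5.92783545e-01  8.05361676e-01 -3.81030890e-04 -3.06244296e-04]
```

{"fn": "move_arm", "kwargs": {"deltas": [[0,0,0,0,0,0],[0,0,0,0,0,0],[0,0,0,0,0,0],[0,0,0,0,0,0],[0,0,0,0,0,0],[0,0,0.012,0,0,0],[0,0,0.023,0,0,0],[0,0,0.023,0,0,0]], "grip": 1}}

```text
time: 16.05
eef_pos: [0.6216, 0.1435, 0.0271]
eef_rot: [0.593, 0.805, -0.0, -0.0]
ft_force: [0.5, -0.7, -1.8]
width: 0.0322
finger_force: 59.5
```

```bash
python3 - <<'E'
from h import *
np.set_printoptions(precision=4,suppress=True)
st=ctrl.sense();print(st['eef_pos'],st['width'],st['finger_force'],st['ft_force'])
s=snap('wrist');save(s,'w7.png')
d=np.array([.296,-.955,0])
print(proj(s,(.6117,.1725,.044)),proj(s,(.6117,.1725,.003)),proj(s,(.63,.115,.038)))
E
```

```text
[0.6216 0.1435 0.0271] 0.03222967119272435 59.53572392463684 [ 0.542  -0.6826 -1.8373]
[253.1565 224.772 ] [254.3636 191.7191] [254.7299 329.2038]
```

{"fn": "move_arm", "kwargs": {"deltas": [[-0.0034,0.011,0,0,0,0],[-0.0034,0.011,0,0,0,0],[-0.0034,0.011,0,0,0,0],[-0.0034,0.011,0,0,0,0],[-0.0034,0.011,0,0,0,0],[-0.0034,0.011,0,0,0,0],[-0.0034,0.011,0,0,0,0],[-0.0034,0.011,0,0,0,0]]}}

```text
time: 17.1
eef_pos: [0.6212, 0.1458, 0.0274]
eef_rot: [0.593, 0.805, 0.0, 0.0]
ft_force: [-0.3, -0.7, -1.0]
width: 0.0322
finger_force: 59.5
```

{"fn": "move_arm", "kwargs": {"deltas": [[0,0,0,0,0,0],[0,0,0,0,0,0],[0,0,0,0,0,0],[0,0,0.1,0,0,0],[0,0,0.3,0,0,0],[0.06,-0.2,0.5,0,0,0],[0.12,-0.4,0.7,0,0,0],[0.12,-0.4,0.7,0,0,0]], "grip": 0}}

```text
time: 18.1
eef_pos: [0.6493, 0.0602, 0.1735]
eef_rot: [0.596, 0.803, 0.003, 0.005]
ft_force: [0.1, 1.2, -0.6]
width: 0.0855
finger_force: 0.0
```

```bash
python3 - <<'E'
from h import *
np.set_printoptions(precision=4,suppress=True)
st=ctrl.sense();print(st['eef_pos'],st['time'])
s=snap('wrist')
p=proj(s,(.618,.155,.03));x0=int(p[0]-80);y0=max(0,int(p[1]-75));print(p,x0,y0)
save(s,'w8.png',(x0,y0,x0+160,y0+150),3.75)
E
```

```text
[0.6493 0.0602 0.1735] 18.1
[252.1557  67.8936] 172 0
```

View pics/w8.png

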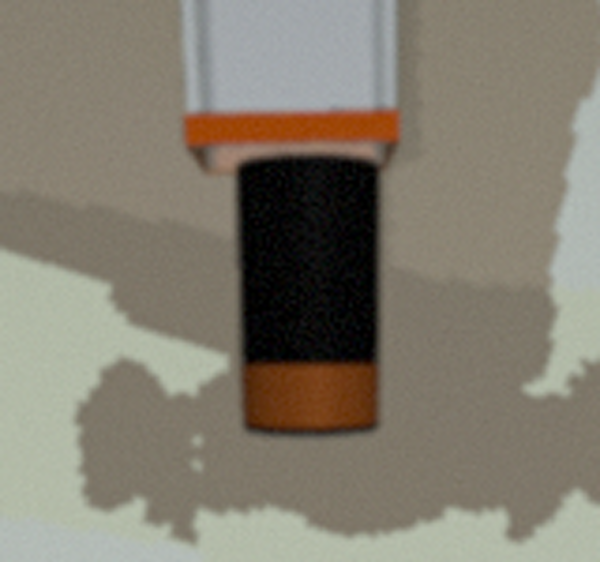

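The cell lies straight in front of the mouth (column 308 against a mouth centre of 293–310). Its flat end edge (row 157) is at the lip. Now a gentle push with closed fingers.

{"fn": "move_arm", "kwargs": {"deltas": [[-0.028,0.05,0,0,0,0],[-0.028,0.098,-0.15,0,0,0],[-0.028,0.098,-0.35,0,0,0],[-0.028,0.098,-0.55,0,0,0],[-0.028,0.098,-0.71,0,0,0],[-0.028,0.098,-0.71,0,0,0],[-0.028,0.098,-0.71,0,0,0],[-0.028,0.098,-0.71,0,0,0]], "grip": 1}}

```text
time: 19.15
eef_pos: [0.6407, 0.0863, 0.0272]
eef_rot: [0.593, 0.806, 0.001, 0.001]
ft_force: [-0.1, -0.6, 0.4]
width: 0.0002
finger_force: 0.0
```

{"fn": "move_arm", "kwargs": {"deltas": [[-0.01,0.031,0,0,0,0],[-0.02,0.062,0,0,0,0],[-0.03,0.093,0,0,0,0],[-0.04,0.124,0,0,0,0],[-0.05,0.155,0,0,0,0],[-0.06,0.186,0,0,0,0],[-0.07,0.217,0,0,0,0],[-0.08,0.245,0,0,0,0]]}}

```text
time: 20.15
eef_pos: [0.6234, 0.1349, 0.0253]
eef_rot: [0.593, 0.805, 0.0, 0.0]
ft_force: [0.7, -1.3, 1.0]
width: -0.0005
finger_force: 0.5
```

{"fn": "move_arm", "kwargs": {"deltas": [[0.02,-0.06,0,0,0,0],[0.05,-0.15,0,0,0,0],[0.08,-0.25,0.1,0,0,0],[0.08,-0.35,0.3,0,0,0],[0.08,-0.35,0.5,0,0,0],[0.08,-0.35,0.71,0,0,0],[0.08,-0.35,0.71,0,0,0],[0.08,-0.35,0.71,0,0,0]], "grip": 0}}

```text
time: 21.15
eef_pos: [0.6393, 0.0627, 0.1668]
eef_rot: [0.594, 0.805, -0.001, -0.0]
ft_force: [-0.9, 0.1, -0.8]
width: 0.0854
finger_force: 0.0
```

```bash
python3 - <<'E'
from h import *
np.set_printoptions(precision=4,suppress=True)
st=ctrl.sense();print(st['eef_pos'],st['time'])
s=snap('wrist');im=cv2.cvtColor(s['pixels'],cv2.COLOR_RGB2HSV)
save(s,'w9.png')
# orange pixels down the tube axis
d=np.array([.296,-.955,0]);m=np.array([.6117,.1728,.04])
last=None
for t in np.arange(-.06,.075,.002):
    p=proj(s,m+t*d)
    if p[1]<0: continue
    c=s['pixels'][int(p[1]),int(p[0])]; print(round(t,3),p.round(0),c.tolist())
E
```

```text
[0.6393 0.0627 0.1668] 21.15
-0.032 [265.   2.] [147, 148, 144]
-0.03 [265.   5.] [39, 41, 39]
-0.028 [265.   8.] [7, 3, 0]
-0.026 [265.  11.] [8, 7, 13]
-0.024 [265.  14.] [12, 5, 10]
-0.022 [265.  17.] [0, 6, 0]
-0.02 [265.  20.] [2, 6, 6]
-0.018 [265.  23.] [11, 13, 13]
-0.016 [265.  26.] [15, 12, 15]
-0.014 [265.  29.] [7, 8, 12]
-0.012 [265.  32.] [3, 8, 8]
-0.01 [265.  34.] [5, 3, 2]
-0.008 [265.  37.] [3, 11, 5]
-0.006 [265.  40.] [0, 0, 0]
-0.004 [265.  43.] [12, 11, 11]
-0.002 [265.  46.] [11, 10, 16]
0.0 [265.  49.] [3, 5, 10]
0.002 [265.  52.] [4, 10, 8]
0.004 [265.  54.] [4, 6, 6]
0.006 [265.  57.] [11, 5, 13]
0.008 [265.  60.] [8, 10, 11]
0.01 [265.  63.] [12, 15, 9]
0.012 [265.  65.] [102, 56, 26]
0.014 [265.  68.] [135, 73, 31]
0.016 [265.  71.] [137, 76, 31]
0.018 [265.  73.] [135, 74, 34]
0.02 [264.  76.] [117, 60, 24]
0.022 [264.  79.] [114, 59, 19]
0.024 [264.  81.] [117, 63, 20]
0.026 [264.  84.] [86, 41, 10]
0.028 [264.  87.] [85, 78, 74]
0.03 [264.  89.] [127, 117, 106]
0.032 [264.  92.] [124, 117, 105]
0.034 [264.  94.] [123, 118, 104]
0.036 [264.  97.] [124, 117, 105]
0.038 [264.  99.] [124, 118, 106]
0.04 [264. 102.] [124, 116, 103]
0.042 [264. 104.] [126, 119, 104]
0.044 [264. 107.] [125, 118, 105]
0.046 [264. 109.] [129, 120, 107]
0.048 [264. 112.] [128, 120, 107]
0.05 [264. 114.] [125, 117, 104]
0.052 [264. 117.] [124, 117, 103]
0.054 [264. 119.] [126, 121, 106]
0.056 [264. 122.] [122, 117, 103]
0.058 [264. 124.] [125, 116, 101]
0.06 [264. 126.] [130, 120, 109]
0.062 [264. 129.] [124, 117, 102]
0.064 [264. 131.] [126, 118, 106]
0.066 [264. 134.] [122, 117, 104]
0.068 [264. 136.] [127, 119, 104]
0.07 [264. 138.] [125, 117, 104]
0.072 [264. 141.] [126, 119, 103]
0.074 [264. 143.] [124, 118, 104]
```

{"fn": "move_arm", "kwargs": {"deltas": [[-0.03,0.1,0,0,0,0],[-0.08,0.3,0,0,0,0],[-0.14,0.5,0,0,0,0],[-0.14,0.56,0,0,0,0],[-0.14,0.56,0,0,0,0],[-0.14,0.56,0,0,0,0],[-0.14,0.56,0,0,0,0],[-0.14,0.56,0,0,0,0]]}}

```text
time: 22.2
eef_pos: [0.6119, 0.1752, 0.1673]
eef_rot: [0.594, 0.805, -0.0, 0.0]
ft_force: [0.4, -0.6, 0.1]
width: 0.0851
finger_force: 0.0
```

```bash
cat >> h.py <<'E'
def axisprof(s,m,d,z,ts,w=None):
    out=[]
    for t in ts:
        p=proj(s,np.r_[(m+t*d)[:2],z]); u,v=p.round().astype(int)
        out.append(s['pixels'][v,u].tolist() if 0<=u<512 and 0<=v<384 else None)
    return out
E
python3 - <<'E'
from h import *
np.set_printoptions(precision=4,suppress=True)
st=ctrl.sense();print(st['eef_pos'],st['time'])
s=snap('wrist');hsv=cv2.cvtColor(s['pixels'],cv2.COLOR_RGB2HSV)
save(s,'wA.png',(160,60,360,220),4)
d=np.array([.296,-.955,0]);m=np.array([.6117,.1728,.04])
print(proj(s,m),proj(s,m-.03*d),proj(s,m+.028*d))
a=snap('side');print([(b['uv'],b['score']) for b in ctrl.boxes_of('tape_roll','side')],[(b['uv'],b['score']) for b in ctrl.boxes_of('screwdriver','side')])
for n in('tape_roll','screwdriver','timer'):
    for b in ctrl.boxes_of(n,'side')[:1]: print(n,onz(a,b['uv'],.024),b['score'])
E
```

```text
[0.6119 0.1752 0.1673] 22.2
[255.7889 188.16  ] [255.6975 155.9438] [255.8684 216.1663]
[([250.0, 136.1], 0.79)] [([197.4, 147.8], 0.51), ([236.1, 151.3], 0.4)]
tape_roll [0.6522 0.4187 0.024 ] 0.79
screwdriver [0.4178 0.3519 0.024 ] 0.51
timer [0.7299 0.2759 0.024 ] 0.46
```

View pics/wA.png

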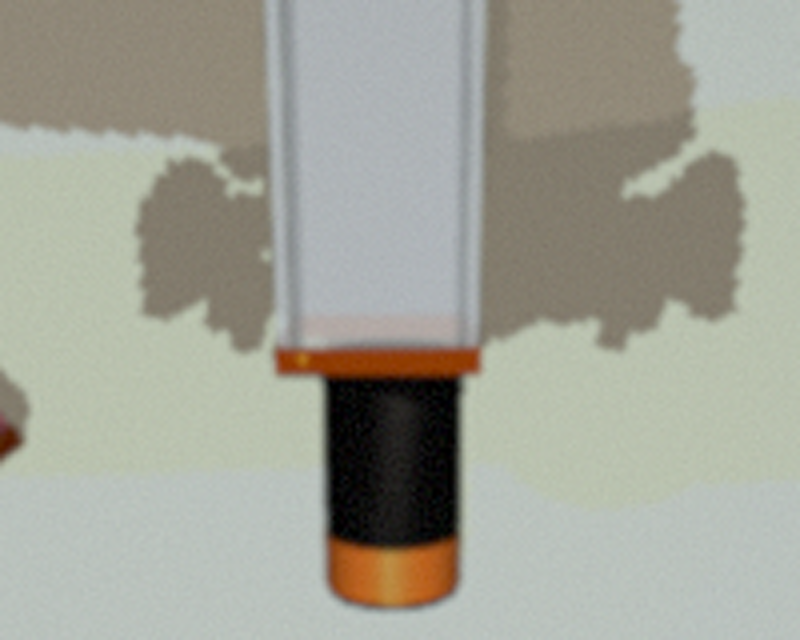

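The picture shows the cell (columns 328–460, centre 393) sitting about 3 mm to the right of the tube's axis (277–480, centre 378). It was therefore butting on the side wall of the mouth, and I need to shift it sideways as well.

```bash
python3 - <<'E'
from h import *
np.set_printoptions(precision=4,suppress=True)
s=snap('wrist');q=lambda u,v,z: onz(s,(160+u/4,60+v/4),z)
R=s['R'];d=-R[1]*[1,1,0];d=np.array([R[1][0],R[1][1],0]);d/=np.linalg.norm(d);n=np.array([-d[1],d[0],0]);print(d,n)
c=ctrl.sense()['eef_pos']
for nm,p in dict(mouth=q(378.5,373,.044),mtop=q(378.5,348,.044),far=q(377.5,2,.044),cend=q(393.5,603,.034),cmid=q(393.5,460,.022),celltop=q(393,540,.022)).items():
    print(nm,p,'along',(p-c)@d,'lat',(p-c)@n)
E
```

```text
[ 0.2975 -0.9547  0.    ] [0.9547 0.2975 0.    ]
mouth [0.6007 0.2055 0.044 ] along -0.03096427081634679 lat -0.0017892425504664206
mtop [0.5991 0.2107 0.044 ] along -0.03640943316701758 lat -0.001768954618269994
far [0.5788 0.2758 0.044 ] along -0.10459890894683532 lat -0.0017106678730325307
cend [0.6211 0.1509 0.034 ] along 0.027271696101289874 lat 0.0014971577692764054
cmid [0.6115 0.1817 0.022 ] along -0.005050804669342106 lat 0.001498299762688367
celltop [0.6175 0.1621 0.022 ] along 0.015503257385746375 lat 0.00138433797010672
```

{"fn": "move_arm", "kwargs": {"deltas": [[0.007,0.002,-0.2,0,0,0],[0.007,0.002,-0.4,0,0,0],[0.007,0.002,-0.6,0,0,0],[0.007,0.002,-0.7,0,0,0],[0.007,0.002,-0.745,0,0,0],[0.007,0.002,-0.745,0,0,0],[0.007,0.002,-0.745,0,0,0],[0.007,0.002,-0.745,0,0,0]]}}

```text
time: 23.6
eef_pos: [0.6139, 0.1771, 0.0196]
eef_rot: [0.593, 0.805, 0.001, 0.001]
ft_force: [0.5, -0.7, 0.5]
width: 0.0857
finger_force: 0.0
```

{"fn": "move_arm", "kwargs": {"deltas": [[0,0,0,0,0,0],[0,0,0,0,0,0],[0,0,0,0,0,0],[0,0,0,0,0,0],[0,0,0,0,0,0],[-0.002,0.005,0,0,0,0],[-0.004,0.014,0,0,0,0],[-0.004,0.014,0,0,0,0]], "grip": 1}}

```text
time: 24.6
eef_pos: [0.6126, 0.1794, 0.0186]
eef_rot: [0.593, 0.805, 0.0, 0.0]
ft_force: [0.1, -1.7, 3.3]
width: 0.0321
finger_force: 59.6
```

```bash
cat >> h.py <<'E'
def cols(s,m0,d,z,t0,t1):
    """report orange/black transitions along axis"""
    prev=None;o=[]
    for t in np.arange(t0,t1,.0005):
        p=proj(s,np.r_[(m0+t*d)[:2],z]).round().astype(int)
        if not(0<=p[0]<512 and 0<=p[1]<384): continue
        c=s['pixels'][p[1],p[0]].astype(int)
        k='K' if c.max()<45 else ('O' if c[0]>1.6*c[2] and c[0]>60 else '.')
        if k!=prev:o.append((k,round(t*1000,1)));prev=k
    return o
E
python3 - <<'E'
from h import *
st=ctrl.sense();print(st['eef_pos'],st['width'])
s=snap('wrist');c=st['eef_pos'];d=np.array([.2975,-.9547,0])
print(cols(s,c,d,.034,-.08,.06));print(cols(s,c-.0033*np.array([.955,.297,0]),d,.044,-.08,.0))
E
```

```text
[0.61255498 0.17940931 0.01861306] 0.032126834503094344
[('.', np.float64(-80.0)), ('O', np.float64(-30.0)), ('K', np.float64(-23.0)), ('O', np.float64(14.0)), ('.', np.float64(29.0)), ('K', np.float64(38.5))]
[('.', np.float64(-80.0)), ('O', np.float64(-35.0)), ('K', np.float64(-28.5))]
```

{"fn": "move_arm", "kwargs": {"deltas": [[0.003,-0.0095,0,0,0,0],[0.003,-0.0095,0.012,0,0,0],[0.003,-0.0095,0.025,0,0,0],[-0.005,-0.012,0.025,0,0,0],[-0.013,-0.0145,0.025,0,0,0],[-0.013,-0.0145,0.025,0,0,0],[-0.013,-0.0145,0.025,0,0,0],[-0.013,-0.0145,0.025,0,0,0]]}}

```text
time: 25.65
eef_pos: [0.6096, 0.1768, 0.0233]
eef_rot: [0.593, 0.805, 0.0, 0.0]
ft_force: [0.2, 0.2, -1.3]
width: 0.0323
finger_force: 59.6
```

```bash
python3 - <<'E'
from h import *
np.set_printoptions(precision=4,suppress=True)
st=ctrl.sense();print(st['eef_pos'],st['width'])
s=snap('wrist');c=st['eef_pos'];d=np.array([.2975,-.9547,0]);n=np.array([.9547,.2975,0])
print(cols(s,c,d,.039,-.08,.06));print(cols(s,c,d,.044,-.08,.0))
# lateral: cell edges at band (t=+.022) and mouth band edges
print(cols(s,c+.022*d,n,.022,-.04,.04));
for t in(-.036,-.034,-.032,-.03): print(t,cols(s,c+t*d,n,.044,-.05,.05))
E
```

```text
[0.6096 0.1768 0.0233] 0.03226442273613479
[('.', np.float64(-80.0)), ('O', np.float64(-34.5)), ('K', np.float64(-28.0)), ('O', np.float64(13.5)), ('.', np.float64(28.5)), ('K', np.float64(38.0))]
[('.', np.float64(-80.0)), ('O', np.float64(-36.5)), ('K', np.float64(-30.5))]
[('K', np.float64(-40.0)), ('.', np.float64(-17.5)), ('O', np.float64(-15.5)), ('.', np.float64(-13.0)), ('K', np.float64(-12.5)), ('.', np.float64(15.5)), ('O', np.float64(16.0)), ('.', np.float64(18.0)), ('K', np.float64(20.0))]
-0.036 [('.', np.float64(-50.0)), ('O', np.float64(-23.0)), ('.', np.float64(22.5))]
-0.034 [('.', np.float64(-50.0)), ('O', np.float64(-22.5)), ('.', np.float64(22.0))]
-0.032 [('.', np.float64(-50.0)), ('O', np.float64(-22.5)), ('.', np.float64(22.5))]
-0.03 [('.', np.float64(-50.0)), ('K', np.float64(-12.0)), ('.', np.float64(15.0))]
```

{"fn": "move_arm", "kwargs": {"deltas": [[-0.002,0.006,0,0,0,0],[-0.004,0.013,0,0,0,0],[-0.006,0.02,0,0,0,0],[-0.006,0.02,0,0,0,0],[-0.006,0.02,-0.004,0,0,0],[-0.006,0.02,-0.004,0,0,0],[-0.006,0.02,-0.004,0,0,0],[-0.006,0.02,-0.004,0,0,0]]}}

```text
time: 26.7
eef_pos: [0.6084, 0.1807, 0.0226]
eef_rot: [0.593, 0.805, 0.0, 0.0]
ft_force: [-0.3, 0.1, -1.2]
width: 0.0324
finger_force: 59.6
```

```bash
python3 - <<'E'
from h import *
np.set_printoptions(precision=4,suppress=True)
st=ctrl.sense();print(st['eef_pos'],st['ft_force'])
s=snap('wrist');c=st['eef_pos'];d=np.array([.2975,-.9547,0]);n=np.array([.9547,.2975,0])
print(cols(s,c,d,.039,-.08,.06));print(cols(s,c,d,.044,-.08,.0))
for t in(-.032,-.03): print(t,cols(s,c+t*d,n,.044,-.05,.05))
E
```

```text
[0.6084 0.1807 0.0226] [-0.2992  0.1447 -1.2012]
[('.', np.float64(-80.0)), ('O', np.float64(-30.5)), ('.', np.float64(-24.0)), ('K', np.float64(-23.5)), ('O', np.float64(13.0)), ('.', np.float64(28.5)), ('K', np.float64(37.0))]
[('.', np.float64(-80.0)), ('O', np.float64(-32.5)), ('.', np.float64(-26.5)), ('K', np.float64(-26.0))]
-0.032 [('.', np.float64(-50.0)), ('O', np.float64(-22.5)), ('.', np.float64(22.0))]
-0.03 [('.', np.float64(-50.0)), ('O', np.float64(-22.5)), ('.', np.float64(22.5))]
```

{"fn": "move_arm", "kwargs": {"deltas": [[0,0,0,0,0,0],[0,0,0,0,0,0],[0,0,0,0,0,0],[0,0,0,0,0,0],[0.02,-0.07,0,0,0,0],[0.05,-0.16,0,0,0,0],[0.089,-0.286,0.01,0,0,0],[0.089,-0.286,0.01,0,0,0]], "grip": 0}}

```text
time: 27.75
eef_pos: [0.6275, 0.1182, 0.0247]
eef_rot: [0.595, 0.803, -0.001, 0.001]
ft_force: [-0.3, 0.0, -0.4]
width: 0.0854
finger_force: 0.0
```

```bash
python3 - <<'E'
from h import *
np.set_printoptions(precision=4,suppress=True)
st=ctrl.sense();print(st['eef_pos'],st['ft_force'])
s=snap('wrist');c=np.array([.6084,.1807,.0226]);d=np.array([.2975,-.9547,0]);n=np.array([.9547,.2975,0])
print(cols(s,c,d,.035,-.08,.06));print(cols(s,c,d,.044,-.08,.0))
for t in(-.032,-.03): print(t,cols(s,c+t*d,n,.044,-.05,.05))
for t in (-.02,0.02): print(cols(s,c+t*d,n,.02,-.04,.04))
E
```

```text
[0.6275 0.1182 0.0247] [-0.277   0.0332 -0.4018]
[('.', np.float64(-46.5)), ('O', np.float64(-34.0)), ('K', np.float64(-27.0)), ('O', np.float64(15.5)), ('.', np.float64(30.0))]
[('.', np.float64(-44.5)), ('O', np.float64(-33.0)), ('K', np.float64(-26.5))]
-0.032 [('.', np.float64(-50.0)), ('O', np.float64(-23.0)), ('.', np.float64(22.0))]
-0.03 [('.', np.float64(-50.0)), ('O', np.float64(-22.5)), ('.', np.float64(22.5))]
[('.', np.float64(-40.0)), ('K', np.float64(-15.0)), ('.', np.float64(17.5))]
[('.', np.float64(-40.0)), ('O', np.float64(-15.0)), ('.', np.float64(18.0))]
```

{"fn": "move_arm", "kwargs": {"deltas": [[0,0,0,0,0,0],[0,0,0,0,0,0],[0,0,0,0,0,0],[0,0,0,0,0,0],[-0.008,0.026,0,0,0,0],[-0.016,0.052,0,0,0,0],[-0.022,0.072,0,0,0,0],[-0.028,0.09,0,0,0,0]], "grip": 1}}

```text
time: 28.8
eef_pos: [0.6205, 0.1419, 0.0246]
eef_rot: [0.593, 0.805, 0.0, 0.0]
ft_force: [-0.0, 0.3, -0.3]
width: -0.0001
finger_force: 0.3
```

{"fn": "move_arm", "kwargs": {"deltas": [[-0.006,0.02,0,0,0,0],[-0.012,0.04,0,0,0,0],[-0.018,0.06,0,0,0,0],[-0.024,0.08,0,0,0,0],[-0.03,0.1,0,0,0,0],[-0.036,0.12,0,0,0,0],[-0.042,0.135,0,0,0,0],[-0.046,0.148,0,0,0,0]]}}

```text
time: 29.8
eef_pos: [0.6112, 0.1715, 0.0246]
eef_rot: [0.593, 0.805, 0.0, -0.0]
ft_force: [0.6, 0.3, -0.2]
width: -0.0002
finger_force: 0.2
```

```bash
python3 - <<'E'
from h import *
np.set_printoptions(precision=4,suppress=True)
st=ctrl.sense();print(st['eef_pos'],st['ft_force'],st['finger_force'])
s=snap('wrist');c=np.array([.6084,.1807,.0226]);d=np.array([.2975,-.9547,0]);n=np.array([.9547,.2975,0])
print(cols(s,c,d,.036,-.12,.06));print(cols(s,c,d,.044,-.12,.0))
for t in(-.062,-.06,-.032,-.03): print(t,cols(s,c+t*d,n,.044,-.05,.05))
E
```

```text
[0.6112 0.1715 0.0246] [ 0.5679  0.3191 -0.1982] 0.22186366841197014
[('.', np.float64(-102.0)), ('O', np.float64(-29.5)), ('K', np.float64(-23.0)), ('.', np.float64(-17.5)), ('O', np.float64(-17.0)), ('K', np.float64(-2.5)), ('.', np.float64(29.0)), ('K', np.float64(52.0))]
[('.', np.float64(-100.0)), ('O', np.float64(-33.0)), ('K', np.float64(-26.5)), ('O', np.float64(-21.5)), ('K', np.float64(-7.5))]
-0.062 [('.', np.float64(-50.0))]
-0.06 [('.', np.float64(-50.0))]
-0.032 [('.', np.float64(-50.0)), ('O', np.float64(-22.5)), ('.', np.float64(22.0))]
-0.03 [('.', np.float64(-50.0)), ('O', np.float64(-22.5)), ('.', np.float64(22.5))]
```

The tube stayed put and the cell went in; about 25 mm is now exposed. I'll back off, open, and straddle the exposed end.

{"fn": "move_arm", "kwargs": {"deltas": [[0.012,-0.038,0,0,0,0],[0.012,-0.038,0,0,0,0],[0.012,-0.038,0.01,0,0,0],[0.012,-0.038,0.01,0,0,0],[0.006,-0.02,0.01,0,0,0],[-0.01,0.04,0.01,0,0,0],[-0.036,0.117,0.01,0,0,0],[-0.036,0.117,0.01,0,0,0]], "grip": 0}}

```text
time: 30.85
eef_pos: [0.603, 0.198, 0.0265]
eef_rot: [0.591, 0.807, 0.001, -0.001]
ft_force: [0.1, 0.0, -0.7]
width: 0.085
finger_force: 0.0
```

```bash
python3 - <<'E'
from h import *
np.set_printoptions(precision=4,suppress=True)
st=ctrl.sense();print(st['eef_pos'],st['ft_force'],st['finger_force'],st['time'])
s=snap('wrist');c=np.array([.6084,.1807,.0226]);d=np.array([.2975,-.9547,0]);n=np.array([.9547,.2975,0])
print(cols(s,c,d,.037,-.12,.06));print(cols(s,c,d,.044,-.12,.0))
print(cols(s,c-.013*d,n,.02,-.04,.04))
a=snap('scene');
for nm in('contact','alarm','spring_tip'): print(nm,[(b['uv'],round(b['score'],2)) for b in ctrl.boxes_of(nm,'scene')])
b_=snap('side')
for nm in('contact','alarm','spring_tip'): print(nm,[(b['uv'],round(b['score'],2)) for b in ctrl.boxes_of(nm,'side')])
E
```

```text
[0.603  0.198  0.0265] [ 0.061   0.0449 -0.7362] 0.0 30.85
[('.', np.float64(-120.0)), ('O', np.float64(-28.5)), ('K', np.float64(-21.5)), ('.', np.float64(-19.0)), ('O', np.float64(-18.5)), ('.', np.float64(-3.5)), ('K', np.float64(25.5))]
[('.', np.float64(-120.0)), ('O', np.float64(-33.0)), ('K', np.float64(-26.5)), ('.', np.float64(-24.0)), ('O', np.float64(-23.5)), ('.', np.float64(-9.5))]
[('.', np.float64(-40.0)), ('O', np.float64(-27.5)), ('.', np.float64(26.5))]
contact [([304.6, 191.4], 0.88)]
alarm [([305.7, 192.3], 0.61)]
spring_tip []
contact [([259.1, 241.4], 0.78)]
alarm [([259.3, 238.1], 0.65)]
spring_tip []
```

{"fn": "move_arm", "kwargs": {"deltas": [[0,0,0,0,0,0],[0,0,0,0,0,0],[0,0,0,0,0,0],[0,0,0,0,0,0],[0,0,0,0,0,0],[0,0,0,0,0,0],[0,0,0,0,0,0],[0,0,0.006,0,0,0]], "grip": 1}}

```text
time: 32.3
eef_pos: [0.6039, 0.1945, 0.0273]
eef_rot: [0.593, 0.805, -0.0, -0.0]
ft_force: [-0.4, -0.1, -1.5]
width: 0.0319
finger_force: 59.5
```

{"fn": "move_arm", "kwargs": {"deltas": [[0.015,-0.048,0,0,0,0],[0.035,-0.11,0,0,0,0],[0.06,-0.19,0,0,0,0],[0.09,-0.29,0,0,0,0],[0.12,-0.38,0.05,0,0,0],[0.12,-0.5,0.2,0,0,0],[0.12,-0.7,0.4,0,0,0],[0.12,-0.9,0.6,0,0,0]]}}

```text
time: 33.3
eef_pos: [0.6283, 0.0123, 0.1497]
eef_rot: [0.593, 0.805, 0.0, 0.0]
ft_force: [1.6, 0.0, -0.6]
width: 0.0319
finger_force: 59.7
```

```bash
python3 - <<'E'
from h import *
np.set_printoptions(precision=4,suppress=True)
st=ctrl.sense();print(st['eef_pos'],st['width'],st['time'],st['qpos'])
a=snap('scene');b=snap('side')
# red tab
for s,box in((a,(275,165,340,220)),(b,(225,205,300,275))):
    im=s['pixels'][box[1]:box[3],box[0]:box[2]].astype(int)
    m=(im[...,0]>130)&(im[...,1]<80)&(im[...,2]<80)
    v,u=np.nonzero(m);print('red',len(u),u.mean()+box[0],v.mean()+box[1],onz(s,(u.mean()+box[0],v.mean()+box[1]),.031))
E
```

```text
[0.6283 0.0123 0.1497] 0.03189106351598425 33.3 [-0.0423  0.4458 -0.0601  1.6947  0.031   1.001   0.1881]
red 15 312.0 181.6 [ 0.5464 -0.2864  0.031 ]
red 19 266.0526315789474 240.73684210526315 [ 0.5535 -0.2896  0.031 ]
```

{"fn": "move_arm", "kwargs": {"deltas": [[0,-0.2,0.05,0,0,0],[-0.1,-0.45,0.1,0,0,0],[-0.2,-0.7,0.1,0,0,0],[-0.3,-0.95,0.1,0,0,0],[-0.32,-1,0.1,0,0,0],[-0.32,-1,0.1,0,0,0],[-0.32,-1,0.1,0,0,0],[-0.32,-1,0.1,0,0,0]]}}

```text
time: 34.4
eef_pos: [0.5649, -0.1835, 0.1677]
eef_rot: [0.592, 0.806, 0.0, -0.0]
ft_force: [0.1, -0.0, -1.4]
width: 0.0319
finger_force: 59.8
```

{"fn": "move_arm", "kwargs": {"deltas": [[0,-0.2,0,0,0,0],[0,-0.4,0,0,0,0],[0,-0.6,0,0,0,0],[0,-0.75,0,0,0,0],[0,-0.75,0,0,0,0],[0,-0.75,0,0,0,0],[0,-0.75,0,0,0,0],[0,-0.75,0,0,0,0]]}}

```text
time: 35.4
eef_pos: [0.5647, -0.3341, 0.1678]
eef_rot: [0.592, 0.806, 0.0, -0.0]
ft_force: [-0.2, -0.3, -1.5]
width: 0.032
finger_force: 59.8
```

```bash
python3 - <<'E'
from h import *
np.set_printoptions(precision=4,suppress=True)
st=ctrl.sense();print(st['eef_pos'],st['width'],st['time'],st['qpos'])
s=snap('wrist');save(s,'wB.png');P=s['pixels'].astype(int)
cands={n:[(np.round(b['uv'],1).tolist(),round(b['score'],2)) for b in ctrl.boxes_of(n,'wrist')][:3] for n in('alarm','contact','spring_tip','cell_button')};print(cands)
m=(P[...,0]>120)&(P[...,1]<80)&(P[...,2]<80)
k,l,stt,ce=cv2.connectedComponentsWithStats(m.astype('uint8'))
for i in range(1,k):
    if stt[i][4]>8: print('red',stt[i],ce[i],onz(s,ce[i],.031))
# alarm body mask: bluish grey; print colour samples
for uv in((100,100),(200,60),(256,60),(256,100),(256,140),(300,60),(180,100),(330,100)): print(uv,P[uv[1],uv[0]])
E
```

```text
[ 0.5647 -0.3341  0.1678] 0.03197865736527807 35.4 [ 0.4358  0.4744  0.0461  1.6086 -0.0248  1.0591  0.7927]
{'alarm': [([258.8, 79.8], 0.95)], 'contact': [([257.0, 80.3], 0.64), ([256.7, 225.7], 0.59)], 'spring_tip': [([258.7, 46.3], 0.58)], 'cell_button': [([256.2, 226.7], 0.82)]}
red [244 125  24  14 319] [255.4577 131.442 ] [ 0.5493 -0.2888  0.031 ]
red [291 134   9   9  61] [294.8033 138.0984] [ 0.5847 -0.2838  0.031 ]
red [ 229  265   58   31 1097] [259.9772 281.1778] [ 0.6008 -0.4382  0.031 ]
(100, 100) [214 221 215]
(200, 60) [186 180 164]
(256, 60) [62 61 56]
(256, 100) [66 69 62]
(256, 140) [130 130 124]
(300, 60) [112 117 112]
(180, 100) [215 223 218]
(330, 100) [203 204 184]
```

```bash
python3 - <<'E'
import sys
from h import *
np.set_printoptions(precision=4,suppress=True)
s=snap('wrist');P=s['pixels'].astype(int)
hdr=P[:175,180:345]
for r in range(4,170,22): print(r,' '.join(str(x) for x in hdr[r,::4].mean(-1).astype(int)))
m=(P[...,0]>120)&(P[...,1]<80)&(P[...,2]<80);m[170:]=0;m[:,280:]=0
rc=cv2.minAreaRect(np.argwhere(m)[:,::-1].astype('float32'));print('redrect',rc)
# black tab: dark rows along col 256
print('col256',P[0:180:3,256].mean(-1).astype(int).tolist())
E
```

```text
4 208 208 208 210 164 130 117 108 105 107 105 105 107 110 110 86 101 98 97 102 100 110 107 108 109 113 89 108 113 108 106 110 108 98 107 109 110 181 208 208 207 212
26 212 211 211 210 213 193 119 122 117 111 109 115 110 110 107 75 89 93 88 84 77 73 73 62 55 42 79 110 109 109 109 107 105 110 108 100 133 138 137 132 142 212
48 206 216 216 213 215 209 192 198 164 123 125 123 110 123 113 60 54 57 59 79 98 98 59 62 56 59 104 110 90 111 111 110 111 111 110 124 137 135 136 137 136 139
70 215 216 216 214 215 209 194 202 202 204 204 205 122 124 115 56 70 68 68 63 55 55 57 59 57 62 102 96 111 111 111 112 110 112 105 135 137 135 140 209 213 210
92 218 218 217 218 216 214 195 204 208 207 210 212 171 212 164 69 72 69 68 71 68 67 71 64 57 101 109 87 110 110 112 108 111 106 179 213 213 212 211 213 213 212
114 218 218 217 217 219 217 122 126 125 125 124 140 96 126 106 66 66 70 63 69 65 67 69 64 59 107 103 106 113 110 107 112 111 116 145 144 141 146 143 146 191 198
136 218 219 220 219 217 220 174 145 128 124 126 126 126 127 104 130 104 89 85 82 73 72 97 111 93 110 108 113 79 59 95 111 107 147 145 149 183 212 213 214 211 212
158 218 219 217 218 217 218 195 161 111 165 219 217 218 221 172 212 199 153 142 121 110 96 187 196 173 208 208 202 201 191 189 193 192 214 215 214 216 212 212 213 215 212
redrect ((256.279296875, 130.25172424316406), (23.958585739135742, 13.50606632232666), 3.3664605617523193)
col256 [110, 106, 98, 35, 14, 20, 13, 24, 35, 94, 85, 88, 95, 75, 90, 66, 79, 57, 57, 58, 56, 61, 57, 59, 64, 69, 67, 64, 66, 69, 68, 65, 68, 70, 68, 65, 67, 67, 69, 62, 62, 91, 70, 71, 65, 58, 116, 88, 112, 57, 101, 62, 89, 165, 78, 71, 69, 71, 69, 72]
```

```bash
python3 - <<'E'
from h import *
np.set_printoptions(precision=4,suppress=True)
s=snap('wrist');P=s['pixels'].astype(int)
m=P.max(-1)<40; m[45:]=0
k,l,q,ce=cv2.connectedComponentsWithStats(m.astype('uint8'))
for i in range(1,k):
    if q[i][4]>30: print('blk',q[i],ce[i],onz(s,ce[i],.032))
r=onz(s,(256.3,130.3),.031);print('red',r)
g=cv2.GaussianBlur(s['pixels'],(3,3),0).mean(-1)
L=[];Rr=[]
for row in range(10,140,3):
    a=g[row,185:215];j=np.where(a<150)[0]
    if len(j): L.append(onz(s,(185+j[0],row),.012))
    b=g[row,300:335];j=np.where(b>122)[0]
    if len(j): Rr.append(onz(s,(300+j[0],row),.012))
for X in(L,Rr):
    X=np.array(X)
    f=cv2.fitLine(X[:,:2].astype('float32'),cv2.DIST_HUBER,0,.01,.01).ravel();print('line',f,np.arctan2(f[1],f[0]),len(X))
E
```

```text
blk [241   9  43  17 632] [261.6503  16.837 ] [ 0.5272 -0.2032  0.032 ]
red [ 0.5493 -0.2889  0.031 ]
line [ 0.2543 -0.9671  0.4888 -0.2575] -1.3137213 25
line [ 0.2435 -0.9699  0.5851 -0.2176] -1.3247938 44
```

```bash
cat > plan.py <<'E'
from h import *
from scipy.spatial.transform import Rotation as Ro
yaw0=-1.2687; yaw=-1.318; bay=np.array([.5402,-.2527])
A=np.array([np.cos(yaw),np.sin(yaw),0]);B=np.array([-A[1],A[0],0]);Z=np.array([0,0,1.])
al,up=.0189,.0065
def pose(Cx,Cz,phi,lat=0):
    f=np.radians(phi);ax=np.cos(f)*A+np.sin(f)*Z;u=-np.sin(f)*A+np.cos(f)*Z
    p=np.r_[bay,0]+Cx*1e-3*A+lat*1e-3*B+Cz*1e-3*Z+al*ax+up*u
    return p,Ro.from_rotvec(-f*B)*Ro.from_rotvec([0,0,yaw-yaw0])
def rel(cur,curR,Cx,Cz,phi,lat=0):
    p,R=pose(Cx,Cz,phi,lat);return np.r_[(p-cur)/.2,(R*curR.inv()).as_rotvec()/np.pi].round(4).tolist()
E
python3 - <<'E'
from plan import *
np.set_printoptions(precision=4,suppress=True)
st=ctrl.sense();c=st['eef_pos'];s=snap('wrist')
d=np.array([.2975,-.9547,0]);n=np.array([.9547,.2975,0])
zt=c[2]-.0065+.017
print('shoulder pred +10.4',cols(s,c,d,zt,-.07,.05))
for t in(-.04,-.03,-.02,0.,.004): print(t,cols(s,c+t*d,n,c[2]-.003,-.04,.04))
I=Ro.identity()
print('hover',rel(c,I,2,70,25))
h,hR=pose(2,70,25)
print('down',rel(h,hR,2,38.5,25))
h,hR=pose(2,38.5,25);print('push',rel(h,hR,-5.3,38,25),'half',rel(h,hR,-1.6,38.2,25))
h,hR=pose(-5.3,38,25)
for f in(20,15,10,5,0): print(f,rel(h,hR,-5.3,9+30.75*np.sin(np.radians(f))+17*np.cos(np.radians(f)),f))
E
```

```text
shoulder pred +10.4 [('O', np.float64(-70.0)), ('.', np.float64(-65.0)), ('K', np.float64(-48.5)), ('O', np.float64(-4.5)), ('.', np.float64(10.0)), ('K', np.float64(43.5))]
-0.04 [('.', np.float64(-40.0)), ('K', np.float64(-14.0)), ('.', np.float64(17.5))]
-0.03 [('.', np.float64(-40.0)), ('K', np.float64(-14.0)), ('.', np.float64(17.5))]
-0.02 [('.', np.float64(-40.0)), ('K', np.float64(-14.5)), ('.', np.float64(17.0))]
0.0 [('.', np.float64(-40.0)), ('K', np.float64(-30.0)), ('.', np.float64(-24.5)), ('K', np.float64(-18.5)), ('O', np.float64(-15.0)), ('.', np.float64(-12.5)), ('K', np.float64(-12.0)), ('O', np.float64(15.0)), ('K', np.float64(18.0)), ('.', np.float64(21.5)), ('K', np.float64(27.5)), ('.', np.float64(32.5))]
0.004 [('.', np.float64(-40.0)), ('K', np.float64(-31.5)), ('.', np.float64(-25.5)), ('K', np.float64(-19.5)), ('.', np.float64(-15.5)), ('O', np.float64(-15.0)), ('.', np.float64(-4.0)), ('K', np.float64(-2.5)), ('.', np.float64(-2.0)), ('K', np.float64(-1.5)), ('.', np.float64(5.5)), ('O', np.float64(6.5)), ('.', np.float64(17.5)), ('K', np.float64(18.0)), ('.', np.float64(22.0)), ('K', np.float64(29.0)), ('.', np.float64(34.0))]
hover [-0.0992, 0.3345, -0.4195, -0.1336, -0.038, -0.0154]
down [0.0, 0.0, -0.1575, 0.0, 0.0, 0.0]
push [-0.0091, 0.0353, -0.0025, 0.0, 0.0, 0.0] half [-0.0045, 0.0174, -0.0015, 0.0, 0.0, 0.0]
20 [0.0014, -0.0056, -0.0191, 0.0269, 0.0069, -0.0]
15 [0.0027, -0.0106, -0.0366, 0.0538, 0.0139, 0.0]
10 [0.0039, -0.015, -0.0556, 0.0807, 0.0208, -0.0]
5 [0.0049, -0.0188, -0.0757, 0.1076, 0.0278, -0.0]
0 [0.0056, -0.0219, -0.0969, 0.1345, 0.0347, 0.0]
```

{"fn": "move_arm", "kwargs": {"deltas": [[-0.02,0.08,-0.05,-0.035,-0.01,-0.004],[-0.05,0.17,-0.1,-0.07,-0.02,-0.008],[-0.08,0.25,-0.2,-0.1,-0.029,-0.012],[-0.106,0.333,-0.3,-0.1336,-0.038,-0.0154],[-0.106,0.333,-0.42,-0.1336,-0.038,-0.0154],[-0.106,0.333,-0.42,-0.1336,-0.038,-0.0154],[-0.106,0.333,-0.42,-0.1336,-0.038,-0.0154],[-0.106,0.333,-0.42,-0.1336,-0.038,-0.0154]]}}

```text
time: 36.8
eef_pos: [0.5436, -0.2702, 0.0851]
eef_rot: [0.599, 0.771, -0.132, 0.172]
ft_force: [0.1, 0.0, -1.6]
width: 0.0322
finger_force: 59.8
```

```bash
python3 - <<'E'
from plan import *
np.set_printoptions(precision=4,suppress=True)
st=ctrl.sense();c=st['eef_pos'];print(c,st['time'],st['eef_rot'],st['width'])
p,R=pose(2,70,25,-1.4);print(p)
s=snap('wrist');P=s['pixels'].astype(int);save(s,'wC.png')
m=(P[...,0]>120)&(P[...,1]<80)&(P[...,2]<80)
k,l,q,ce=cv2.connectedComponentsWithStats(m.astype('uint8'))
for i in range(1,k):
    if q[i][4]>15: print('red',q[i],ce[i],onz(s,ce[i],.031))
m=P.max(-1)<40
k,l,q,ce=cv2.connectedComponentsWithStats(m.astype('uint8'))
for i in range(1,k):
    if q[i][4]>80: print('blk',q[i],ce[i])
print('bay blk expected',proj(s,np.r_[bay,0]-.051*A+.032*Z),'red exp',proj(s,np.r_[bay,0]+.0374*A+.031*Z))
# held cell flat end edges
f=np.radians(25);ax=np.cos(f)*A+np.sin(f)*Z;u=-np.sin(f)*A+np.cos(f)*Z
C=c-al*ax-up*u
for t in(-.025,-.01,.0): print(cols(s,C+t*ax,B,(C+t*ax)[2]+.003,-.05,.05))
print(proj(s,C-.03*ax+.017*u),proj(s,C-.03*ax+.017*B),proj(s,C-.03*ax-.017*B))
E
```

```text
[ 0.5436 -0.2702  0.0851] 36.8 [ 0.5988  0.7709 -0.1321  0.1722] 0.03224035420715119
[ 0.5429 -0.2689  0.0839]
red [304 195  10   7  51] [308.4902 197.9804] [ 0.5785 -0.2686  0.031 ]
red [284 260   6  22  30] [288.3333 269.4   ] [ 0.5937 -0.3552  0.031 ]
red [227 262   7  21  34] [228.5882 269.8235] [ 0.5441 -0.3684  0.031 ]
blk [ 221   74   73   24 1676] [257.0036  85.5346]
blk [   18   170   484   214 33399] [258.5274 319.4203]
bay blk expected [257.107   85.8592] red exp [257.6387 210.966 ]
[('.', np.float64(-50.0)), ('K', np.float64(-14.5)), ('.', np.float64(17.5))]
[('.', np.float64(-50.0)), ('K', np.float64(-14.0)), ('.', np.float64(17.5))]
[('.', np.float64(-50.0)), ('K', np.float64(-14.0)), ('.', np.float64(17.5))]
[254.8026 178.0996] [291.6202 167.4449] [218.6149 167.6794]
```

{"fn": "move_arm", "kwargs": {"deltas": [[-0.004,0.006,-0.03,0,0,0],[-0.004,0.006,-0.06,0,0,0],[-0.004,0.006,-0.09,0,0,0],[-0.004,0.006,-0.115,0,0,0],[-0.004,0.006,-0.135,0,0,0],[-0.004,0.006,-0.15,0,0,0],[-0.004,0.006,-0.158,0,0,0],[-0.004,0.006,-0.158,0,0,0]]}}

```text
time: 37.85
eef_pos: [0.5423, -0.2679, 0.0522]
eef_rot: [0.598, 0.772, -0.133, 0.171]
ft_force: [0.3, -0.4, -1.3]
width: 0.0317
finger_force: 59.8
```

```bash
python3 - <<'E'
from plan import *
np.set_printoptions(precision=4,suppress=True)
st=ctrl.sense();c=st['eef_pos'];print(c,st['ft_force'],st['wrist_torque'])
p,R=pose(2,38.5,25,-1.9);e=c-p;print('err A,B,Z',e@A*1e3,e@B*1e3,e[2]*1e3)
R0=Ro.from_quat([.592,.806,0,0]);Rc=Ro.from_quat(st['eef_rot']);print((Rc*(R*R0).inv()).as_rotvec(degrees=True))
E
```

```text
[ 0.5423 -0.2679  0.0522] [ 0.2684 -0.4033 -1.2957] [ 0.4547  0.137  -0.0202]
err A,B,Z -1.1956552276956691 0.1094870846082328 -0.1449873028949722
[ 0.0008 -0.0589 -0.109 ]
```

{"fn": "move_arm", "kwargs": {"deltas": [[-0.0015,0.006,0,0,0,0],[-0.003,0.012,0,0,0,0],[-0.0045,0.018,-0.001,0,0,0],[-0.006,0.024,-0.002,0,0,0],[-0.0076,0.03,-0.002,0,0,0],[-0.0076,0.03,-0.002,0,0,0],[-0.0076,0.03,-0.002,0,0,0],[-0.0076,0.03,-0.002,0,0,0]]}}

```text
time: 38.85
eef_pos: [0.5407, -0.2619, 0.0519]
eef_rot: [0.598, 0.772, -0.133, 0.171]
ft_force: [1.1, -3.6, 0.6]
width: 0.0318
finger_force: 59.9
```

```bash
python3 - <<'E'
from plan import *
np.set_printoptions(precision=4,suppress=True)
st=ctrl.sense();c=st['eef_pos'];print(c,st['ft_force'],st['ft_force']@A)
p,R=pose(-5.3,38,25,-1.9);e=c-p;print('err A,B,Z',e@A*1e3,e@B*1e3,e[2]*1e3)
s=snap('wrist')
f=np.radians(25);ax=np.cos(f)*A+np.sin(f)*Z;u=-np.sin(f)*A+np.cos(f)*Z
C=c-al*ax-up*u
for t in(-.025,0): print(cols(s,C+t*ax,B,(C+t*ax)[2]+.003,-.05,.05))
print(cols(s,C+.017*u,ax*[1,1,0]/np.cos(f),C[2]+.017,-.0,.05))
E
```

```text
[ 0.5407 -0.2619  0.0519] [ 1.1348 -3.5621  0.6468] 3.7327322796429208
err A,B,Z -0.04632022757260939 0.10036149465196875 0.03563613423430284
[('.', np.float64(-50.0)), ('K', np.float64(-15.0)), ('.', np.float64(18.0))]
[('.', np.float64(-50.0)), ('K', np.float64(-14.5)), ('.', np.float64(17.5))]
[('K', np.float64(-0.0)), ('.', np.float64(19.0)), ('O', np.float64(20.0)), ('.', np.float64(48.5))]
```

{"fn": "move_arm", "kwargs": {"deltas": [[0.0007,-0.003,-0.0095,0.0135,0.0035,0],[0.0014,-0.0056,-0.019,0.027,0.007,0],[0.002,-0.008,-0.028,0.0404,0.0104,0],[0.0027,-0.0106,-0.0366,0.0538,0.0139,0],[0.0033,-0.013,-0.046,0.067,0.0173,0],[0.0039,-0.015,-0.0556,0.0807,0.0208,0],[0.0039,-0.015,-0.0556,0.0807,0.0208,0],[0.0039,-0.015,-0.0556,0.0807,0.0208,0]]}}

```text
time: 39.9
eef_pos: [0.5414, -0.2647, 0.0405]
eef_rot: [0.61, 0.788, -0.053, 0.069]
ft_force: [0.7, -3.5, -1.1]
width: 0.0321
finger_force: 59.8
```

{"fn": "move_arm", "kwargs": {"deltas": [[0.0005,-0.0019,-0.01,0.0135,0.0035,0],[0.001,-0.0038,-0.02,0.0269,0.007,0],[0.0014,-0.0053,-0.03,0.0404,0.0105,0],[0.0017,-0.0069,-0.0405,0.0538,0.0139,0],[0.0017,-0.0069,-0.0413,0.0538,0.0139,0],[0.0017,-0.0069,-0.0413,0.0538,0.0139,0],[0.0017,-0.0069,-0.0413,0.0538,0.0139,0],[0.0017,-0.0069,-0.0413,0.0538,0.0139,0]]}}

```text
time: 40.9
eef_pos: [0.5417, -0.2657, 0.0323]
eef_rot: [0.612, 0.791, -0.0, 0.0]
ft_force: [0.8, -4.5, -1.9]
width: 0.032
finger_force: 59.8
```

{"fn": "move_arm", "kwargs": {"deltas": [[0.001,-0.004,-0.002,0,0,0],[0.002,-0.008,-0.004,0,0,0],[0.003,-0.012,-0.005,0,0,0],[0.004,-0.016,-0.005,0,0,0],[0.005,-0.02,-0.005,0,0,0],[0.005,-0.02,-0.005,0,0,0],[0.005,-0.02,-0.005,0,0,0],[0.005,-0.02,-0.005,0,0,0]]}}

```text
time: 41.9
eef_pos: [0.5429, -0.2688, 0.0319]
eef_rot: [0.612, 0.791, 0.001, -0.001]
ft_force: [-0.7, 0.4, 6.4]
width: 0.032
finger_force: 60.5
```

{"fn": "move_arm", "kwargs": {"deltas": [[0,0,0.002,0,0,0],[0,0,0.002,0,0,0],[0,0,0.002,0,0,0],[0,0,0.002,0,0,0],[0,0,0.1,0,0,0],[0,0,0.3,0,0,0],[0,0,0.55,0,0,0],[0.02,-0.08,0.75,0,0,0]], "grip": 0}}

```text
time: 42.9
eef_pos: [0.5477, -0.285, 0.1852]
eef_rot: [0.612, 0.791, 0.001, 0.001]
ft_force: [0.8, -1.0, 0.7]
width: 0.0857
finger_force: 0.0
```

```bash
python3 - <<'E'
from plan import *
np.set_printoptions(precision=4,suppress=True)
st=ctrl.sense();print(st['eef_pos'],st['time'],st['width'])
s=snap('wrist');save(s,'wD.png');b0=np.r_[bay,0]
print('axial z.042',cols(s,b0,A,.042,-.07,.06))
for X in(-.03,-.015,0,.01,.022): print(X,cols(s,b0+X*A,B,.03,-.04,.04))
P=s['pixels'].astype(int);m=(P[...,0]>120)&(P[...,1]<80)&(P[...,2]<80)
k,l,q,ce=cv2.connectedComponentsWithStats(m.astype('uint8'))
for i in range(1,k):
    if q[i][4]>15: print('red',q[i],ce[i])
print(proj(s,b0+.0374*A+.031*Z))
a=snap('side');t=[ (x['uv'],x['score']) for x in ctrl.boxes_of('tube','side')];print(t,[onz(a,x[0],.022) for x in t])
E
```

```text
[ 0.5477 -0.285   0.1852] 42.9 0.08569638389415149
axial z.042 [('.', np.float64(-70.0)), ('K', np.float64(-56.0)), ('.', np.float64(-45.5)), ('K', np.float64(-31.0)), ('O', np.float64(11.5)), ('.', np.float64(40.5))]
-0.03 [('.', np.float64(-40.0)), ('K', np.float64(-16.5)), ('.', np.float64(17.0))]
-0.015 [('.', np.float64(-40.0)), ('K', np.float64(-16.5)), ('.', np.float64(16.5))]
0 [('.', np.float64(-40.0)), ('K', np.float64(-16.0)), ('.', np.float64(16.0))]
0.01 [('.', np.float64(-40.0)), ('K', np.float64(-16.0)), ('.', np.float64(16.0))]
0.022 [('.', np.float64(-40.0)), ('O', np.float64(-16.5)), ('.', np.float64(16.5))]
red [264 159   9  15  59] [269.8475 165.7119]
red [242 160  11  14  61] [245.2295 165.7869]
red [248 176  20  12 227] [257.0441 181.4273]
red [290 180   6   6  27] [292.5185 182.1111]
[257.1934 181.4652]
[([214.6, 165.0], 0.91), ([253.3, 234.4], 0.66), ([235.9, 149.3], 0.62)] [array([0.47  , 0.1881, 0.022 ]), array([ 0.528 , -0.2452,  0.022 ]), array([0.5703, 0.3044, 0.022 ])]
```

```bash
python3 - <<'E'
from plan import *
s=snap('wrist');b0=np.r_[bay,0]
print('cam',(-s['R'].T@s['t']-b0)@A,(-s['R'].T@s['t'])[2])
for L in(0,.006):
  for t in np.arange(.008,.042,.001):
    p=proj(s,b0+t*A+L*B+.042*Z).round().astype(int);print(round(t*1000),s['pixels'][p[1],p[0]].tolist(),end=' ')
  print()
E
```

```text
cam -0.047734860224583654 0.31102952580149346
8 [13, 0, 10] 9 [16, 16, 20] 10 [15, 17, 18] 11 [37, 29, 20] 12 [89, 60, 33] 13 [141, 98, 46] 14 [174, 123, 61] 15 [181, 127, 60] 16 [180, 127, 63] 17 [183, 129, 64] 18 [181, 128, 65] 19 [179, 126, 62] 20 [180, 125, 61] 21 [181, 125, 61] 22 [180, 126, 61] 23 [181, 129, 69] 24 [182, 131, 64] 25 [172, 120, 57] 26 [134, 96, 50] 27 [108, 68, 54] 28 [141, 60, 59] 29 [166, 52, 39] 30 [185, 61, 50] 31 [183, 60, 51] 32 [180, 58, 48] 33 [179, 57, 44] 34 [182, 59, 48] 35 [181, 62, 49] 36 [183, 60, 49] 37 [181, 59, 45] 38 [177, 56, 45] 39 [152, 55, 45] 40 [110, 64, 59] 41 [110, 64, 59] 
8 [0, 3, 9] 9 [0, 1, 0] 10 [22, 19, 19] 11 [48, 24, 16] 12 [100, 52, 16] 13 [148, 79, 29] 14 [176, 91, 36] 15 [179, 95, 30] 16 [176, 91, 29] 17 [175, 92, 28] 18 [178, 95, 31] 19 [178, 94, 33] 20 [178, 95, 30] 21 [176, 93, 30] 22 [179, 94, 36] 23 [177, 92, 28] 24 [177, 93, 28] 25 [148, 75, 21] 26 [104, 57, 26] 27 [95, 52, 42] 28 [138, 56, 49] 29 [172, 56, 45] 30 [185, 60, 51] 31 [182, 60, 48] 32 [181, 60, 49] 33 [183, 61, 51] 34 [180, 55, 44] 35 [182, 57, 47] 36 [180, 56, 46] 37 [185, 59, 48] 38 [177, 58, 45] 39 [153, 57, 48] 40 [153, 57, 48] 41 [109, 62, 53]
```

```bash
python3 - <<'E'
from bench import ctrl
print(ctrl.job_done())
E
```

```text
the job is handed in; nothing more can be done
None
```

I handed the job in at about 43 s; no verdict came back. By camera and force readings, the fresh cell lies level in the alarm's bay with its button at the brass contact, the tube lies flat and released, and I saw no bystander touched. The cell first slid right out of the tube, so I set it back in by about 35 mm before drawing it out. While doing that I held it at the mouth near the 3 mm limit, so the step order could still be judged a failure.

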